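# Pack the last three jars tightly into a tilted order crate

## Robot

A 6-joint arm with a two-finger parallel gripper is mounted at the origin on a cart in front of the work surface, level with it; the furniture and walls round the work are solid. World frame = base frame: x ahead of the robot, y to its left, z up, the work surface at z = 0. Lengths are in mm, angles in degrees, forces in N, time in s.
With the tool pointing down it reaches from about 350 to 850 mm from the base axis. Payload 8.1 kg.
Tool frame: the origin (TCP) lies midway between the tips of the shut fingers; the grasp point (between the pads) lies 19 mm behind it; z points along the fingers, y is the line along which they close (so a half turn about z gives the same grasp; the last joint's range is limited). The gripper opens to 85 mm and grips with 20 to 120 N. Pads are 22 mm wide; open, the fingers measure 114 mm over their backs; the gripper's body (76 mm by 85 mm) begins 54 mm behind the grasp point. The pads swing forward as they close: fully open they stand 13 mm farther back than shut.
Start: joints at [71.54, 7.471, 85.268, -0, 87.261, -4.893], TCP at [140.733, 583.266, 231.292] pointing down, gripper open.
Joint ranges: [-169.43, 169.43], [-51.17, 129.36], [1.28, 143.12], [-76.62, 256.62], [0, 156.53], [-152.29, 152.29]. Speed limits (degrees/s): [136.94, 136.94, 159.86, 180, 180, 180].

## Interface

Orientations are given as [roll, pitch, yaw] about the fixed x, y, z axes, in that order (R = Rz(yaw) Ry(pitch) Rx(roll)).
In Python, from bench import sense, snapshot, camera_params, hand_in, masks_of, pinpoint gives the robot as it stands.
- The arm moves only by the tool step_arm, never from a script. Its argument "targets" is a list of rows, each an object with "angular": the turn, a rotation vector about the tool's x, y, z scaled (see below), a list of three; "dp": the shift along the tool's x, y, z scaled (see below), a list of three; "fingers": the closure, from 0 (fully open) to 1 (shut). A call has exactly 8 rows; each row is the pose to reach, as a shift and turn from the pose commanded when the call began, along the tool's axes at that moment, turning the shorter way round; what a row does not reach only later rows make up. The controller multiplies each number of a shift by 0.2 m and each number of a turn by 180 degrees. A row lasts 1/8 s, in which the tool goes at most 62.5 mm and 10.7 degrees, less where a joint would pass 70% of its speed; a pose out of reach is approached as far as the arm can. A call with a number of a shift or a turn outside -1 to 1 is refused whole. A call with a gripper value outside its range is refused whole. The fingers move at their own pace and stop on an object; "newtons" is the grip in N (left out, the last holds). Time passes only in rows, so rows that repeat a pose let the fingers close, or fill a call up. It gives the time, the measured TCP pose, the force, the opening and the grip force at its end, in the units of the state.
- sense(): the state, without advancing time (a new reading comes with each control period).
- snapshot(name): name is "side" or "top"; returns the picture (400x640x3 uint8, blue, green, red); there is no depth.
- camera_params(name): a dict with "vfov" (degrees; the focal length in pixels is half the picture's height over the tangent of half this angle, whatever the lens; pixels are square), "cx", "cy" (the principal point, pixels), "R" (3x3) and "t" (3): a world point X has camera coordinates R X + t. Camera axes: x right, y down, z forward; pixel columns grow to the right and rows downward; lengths in mm; the calibration is good to about 2 mm. A picture is of the moment at which its call begins. camera_params takes no time and is no camera call.
- hand_in(): hands the job in; it is judged then, once.
Trained networks look in the newest picture that a camera, given by its name, has taken for a name from the list of things; names that differ only in an ending like _2 or _b are one class to them, and where a whole thing is asked for, a point or a joint stands for the part that bears it (a point fixed in the world has none). Each returns a list of dicts, best first, with "conf" (0 to 1); they miss things now and then, are a little off and sometimes report something else, mostly with a low value. They report only what shows in the picture. A call takes as long as a camera call. They do not tell look-alikes from the thing itself.
- masks_of(camera, label): "pixels" (400x640 bool, what is visible of it) and "at" ([column, row] in pixels, amid what is visible of it).
- pinpoint(camera, label): "at" ([column, row] in pixels: a listed point, or the origin of a listed thing).
The state is a dict: "time": time; "joint_pos": joint angles; "qd": joint speeds; "joint_efforts": joint torques, N m; "tool_pos": TCP position; "tcp_rot": TCP orientation; "ft_force": force on the tool from outside, world axes, zero at the start; "wrist_torque": the same for the moment, N m; "finger_gap": finger opening in mm; "grip_force": force on a finger pad.
Only numpy, scipy, OpenCV 4.12 (cv2) and the standard library are available. Lean on these libraries where they do the work, as an engineer would, in place of code of your own. Each camera call takes 0.05 s, during which the arm holds its last target. There are 200 camera calls.

## Task

Finish packing this order: put the three loose jars from the table (the tall jar with blue tape on its lid, the dried-onion jar with the gold lid and the yellow-lidded spread jar) into the tilted wooden crate beside the three already there, so that in the end all six stand fully down on its floor, square to it. It is a tight fit: the tall narrow jar belongs in the gap of the lower row, and the small jar in the upper row may first have to be slid over to its end of the crate. The jars are glass, so lower them in rather than drop them, and leave the bottle, the roll of tape and the stamp standing and lying where they are.

Things in the scene. Friction and masses are not known exactly. Their poses are not given: they have to be found in the camera images.
- crate: Open wooden crate, fixed, tilted 25 degrees (0.44 rad) to its lower front side, which faces the robot. Origin: centre of its underside, 52 mm over the table. z: out of the open top, square to its floor; y: along its length, to the robot's left; x: from the lower front wall to the rear wall. Inside 146 mm (x) by 209 mm (y); inner floor at z = 8 mm; walls 8 mm thick, rim at z = 70 mm.
- crate_floor (a point): Centre of the crate's inner floor, axes as the crate's. The crate takes two rows of three jars along y: the lower row along the front wall, on which its jars lean, and the upper row behind, whose jars lean on the lower row: one set there with nothing in front of it may slide or tip forward. Each end wall has a 10 mm batten outside along the rim.
- stand: Blue steel-tube stand that holds the crate, fixed to the table, 160 mm deep and 160 mm wide. Origin: on the table under the crate's origin; z up, x and y as the crate's seen from above.
- tall_jar: TO PACK. Tall narrow jar, pale contents, lid marked with blue tape; 63 mm across (lid 61 mm), 145 mm high, about 0.34 kg, standing on the table. Origin: centre of its underside, z up the jar. The one for the gap left in the lower row.
- onion_jar: TO PACK. Jar of dried onion, gold lid; body 68.4 mm across, lid 70.4 mm across over the top 17 mm, 128 mm high, about 0.28 kg, standing on the table. Origin: centre of its underside, z up the jar.
- spread_jar: TO PACK. Jar of nut spread with yellow screw lid and an orange paper label on one side, loose on the table (not one of those in the crate or in the black tray); body 66.4 mm across, lid 68.6 mm across over the top 17 mm, 112 mm high, about 0.44 kg. Origin: centre of its underside, z up the jar.
- packed_spread_left: Already packed: yellow-lidded spread jar without label, at the left end (+y of the crate) of the lower row; same size as spread_jar (68.6 mm across, 112 mm high). Loose in the crate. Origin: centre of its underside, z up the jar.
- packed_spread_right: Already packed: the same kind of jar, at the right end (-y of the crate) of the lower row. Between the two a gap of 65 to 69 mm is left in the lower row.
- packed_small_jar: Already packed: small jar, dark seal strip over its lid; body 59 mm, lid 63 mm across (top 13 mm), 75 mm high, 0.21 kg; in the upper row behind the left spread jar, 0 to 19 mm short of the left end wall. Loose. Only when it stands at that end is there room for both other jars. Pushed at its lid it tips; pushed lower than 40 mm it slides (friction 0.6). Origin: centre of underside.
- glass_bottle: Bystander: loose glass juice bottle standing among the jars, body 68 mm across, narrowing to the cap, 196 mm high. Origin: centre of its underside. Leave it standing where it is.
- tape_roll: Bystander: loose roll of masking tape lying flat in front of the crate, 103 mm across, 25 mm high. Origin: centre of its underside.
- stamp: Bystander: loose stamp with brown wooden handle standing in front of the crate, 43x54x83 mm. Origin: centre of its underside.
Things that resemble listed ones, but are neither listed nor needed, are in the scene too. Leave any turquoise look-alike of the packed_spread_right alone.

How it is judged:
By the outcome, as a careful person would: the job done as asked, in the order asked, and still so for the second after the job is handed in, with the robot touching nothing.
It also fails if it takes over 72 s, if anything falls off the work surface, if the arm or the gripper's body presses on something with over 40 N, if the wrist force passes 120 N, or if a joint passes its speed limit or range.

## Working session

There is one attempt and no reset: what is moved stays moved. The work goes in short steps, Python scripts to look and compute and a tool call to move; the robot and the scene stay as the last step left them, time stands still between calls to the robot, and variables do not carry over. Pictures are saved under pics/ and viewed, at most 10 in all, crops included, and the job is handed in when it is done.

Besides the shell and the picture viewer there is one more tool, called as name([rows], argument=value, ...), one row to a line, values as JSON. step_arm: Moves the arm, as the interface text tells. Its arguments: {"type":"object","properties":{"targets":{"type":"array","items":{"type":"object","properties":{"angular":{"type":"array","items":{"type":"number","minimum":-1,"maximum":1}},"dp":{"type":"array","items":{"type":"number","minimum":-1,"maximum":1}},"fingers":{"type":"number"}}}},"newtons":{"type":"number"}},"required":["targets"]}

```bash
mkdir -p pics; ls; python3 - <<'E'
from bench import *
import cv2
for n in("side","top"):
    im=snapshot(n); cv2.imwrite(f"pics/{n}0.png",im)
    p=camera_params(n); print(n,p)
    for l in["crate_floor","crate","tall_jar","onion_jar","spread_jar","packed_spread_left","packed_small_jar","glass_bottle","tape_roll","stamp"]:
        print(l,[( [round(float(v)) for v in d["at"]],round(d["conf"],2)) for d in pinpoint(n,l)])
print(sense())
E
```

```text
pics
side {'vfov': 45.94665888692356, 'cx': 321.63969186735403, 'cy': 210.64601048755634, 'R': array([[ 0.90234126, -0.4309848 , -0.00568863],
       [-0.26031275, -0.53439569, -0.80415081],
       [ 0.3435368 ,  0.72709927, -0.59439811]]), 't': array([-439.48757295,  190.64735039, 1417.61117915])}
crate_floor [([366, 214], 0.75)]
crate [([364, 212], 0.86)]
tall_jar [([288, 201], 0.86)]
onion_jar [([318, 178], 0.76)]
spread_jar [([390, 314], 0.8)]
packed_spread_left [([342, 206], 0.58)]
packed_small_jar [([363, 197], 0.7)]
glass_bottle [([283, 176], 0.65)]
tape_roll [([284, 236], 0.77)]
stamp [([314, 279], 0.66), ([364, 228], 0.65)]
top {'vfov': 47.74377622560802, 'cx': 321.51494554053534, 'cy': 197.8026157574809, 'R': array([[-0.01649459, -0.99986301, -0.00137531],
       [-0.98625899,  0.01649627, -0.16438087],
       [ 0.16438104, -0.00135499, -0.98639599]]), 't': array([  19.77898943,  504.0828076 , 1216.97776739])}
crate_floor [([339, 154], 0.94)]
crate [([337, 154], 0.74)]
tall_jar [([257, 219], 0.58)]
onion_jar []
spread_jar [([468, 194], 0.84)]
packed_spread_left [([321, 166]
[... 167 characters left out ...]
2], 0.59)]
{'time': 1.1, 'joint_pos': array([ 7.15376209e+01,  7.47173186e+00,  8.52688561e+01, -1.19892344e-04,
        8.72606320e+01, -4.89155756e+00]), 'qd': array([ 0.03136941,  0.06968225,  0.01309937,  0.01774077, -0.01763712,
       -0.08121623]), 'joint_efforts': array([ 1.76921758e-04, -5.69360876e+01, -5.00846958e+01, -3.77759334e-04,
        2.34934683e-03,  5.48657226e-06]), 'tool_pos': array([140.75169931, 583.25623826, 231.27618442]), 'tcp_rot': array([-1.79998774e+02,  1.52886641e-05,  1.66429184e+02]), 'ft_force': array([ 0.73879048,  0.20522008, -0.40908677]), 'wrist_torque': array([ 0.01445054, -0.00623767,  0.03490906]), 'grip_force': 0.0, 'finger_gap': 85.40651148788284}
```

View pics/side0.png

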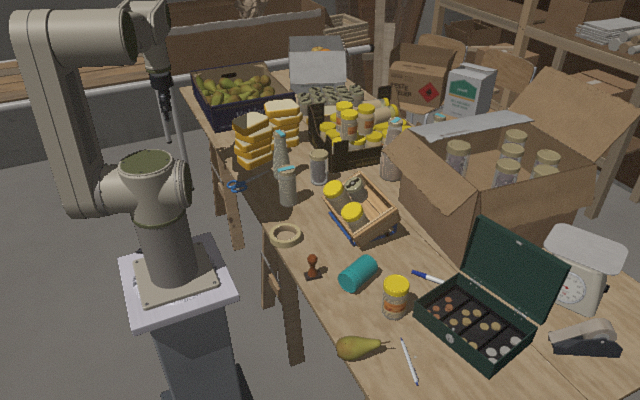

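View pics/top0.png

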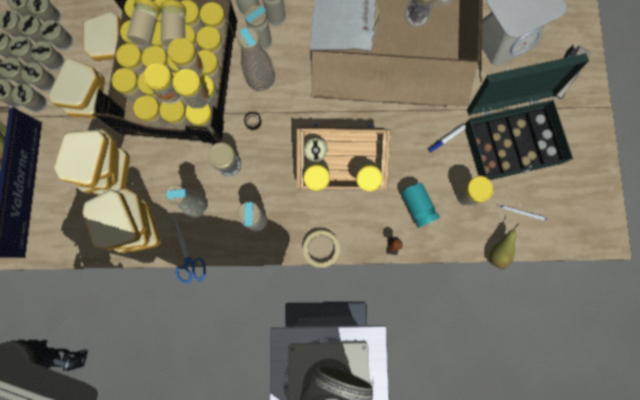

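```bash
cat > h.py <<'E'
import numpy as np, cv2
from bench import *
from scipy.spatial.transform import Rotation as Rt
def cam(n):
    p=camera_params(n); f=200/np.tan(np.radians(p["vfov"]/2)); return f,p["cx"],p["cy"],np.array(p["R"]),np.array(p["t"])
def proj(n,X):
    f,cx,cy,R,t=cam(n); c=np.atleast_2d(X)@R.T+t; return np.c_[f*c[:,0]/c[:,2]+cx,f*c[:,1]/c[:,2]+cy]
def ray(n,uv):
    f,cx,cy,R,t=cam(n); d=R.T@np.array([(uv[0]-cx)/f,(uv[1]-cy)/f,1]); return -R.T@t,d/np.linalg.norm(d)
def atz(n,uv,z):
    o,d=ray(n,uv); return o+d*(z-o[2])/d[2]
def tri(a,b):
    (o1,d1),(o2,d2)=ray("side",a),ray("top",b)
    s=np.linalg.lstsq(np.c_[d1,-d2],o2-o1,rcond=None)[0]; p,q=o1+s[0]*d1,o2+s[1]*d2
    return (p+q)/2,np.linalg.norm(p-q)
E
python3 - <<'E'
from h import *
np.set_printoptions(precision=1,suppress=True)
t=cv2.imread("pics/top0.png"); s=cv2.imread("pics/side0.png")
a=cv2.resize(t[115:275,150:410],None,fx=3,fy=3,interpolation=cv2.INTER_CUBIC)
cv2.imwrite("pics/ct.png",a)
b=cv2.resize(s[120:330,260:420],None,fx=2.8,fy=2.8,interpolation=cv2.INTER_CUBIC)
cv2.imwrite("pics/cs.png",b)
for n in("side","top"):
    print(n,"campos",ray(n,(0,0))[0])
# table-plane estimates
P={"tall":((288,201),(257,219)),"onion":((318,178),None),"spread":((390,314),(468,194)),"bottle":((283,176),(199,206)),"tape":((284,236),(322,249)),"stamp":((314,279),(392,242))}
for k,(u,v) in P.items(): print(k,atz("side",u,0),atz("top",v,0) if v else "")
print("floor",tri((366,214),(339,154)),"crate",tri((364,212),(337,154)))
E
```

```text
side campos [  -40.8 -1118.3   993.4]
top campos [ 297.4   13.1 1283.3]
tall [448.6 204.    0. ] [453.  196.7   0. ]
onion [613.1 296.9   0. ] 
spread [ 496.6 -413.1    0. ] [ 515.3 -410.9    0. ]
bottle [495.5 370.6   0. ] [493.3 363.5   0. ]
tape [360.8  24.2   0. ] [364.6  12.4   0. ]
stamp [ 366.2 -200.5    0. ] [ 381.1 -186.1    0. ]
floor (array([630.1, -40.7,  45.6]), np.float64(3.997998491421132)) crate (array([627.4, -34.3,  51. ]), np.float64(1.13024379244419))
```

View pics/ct.png

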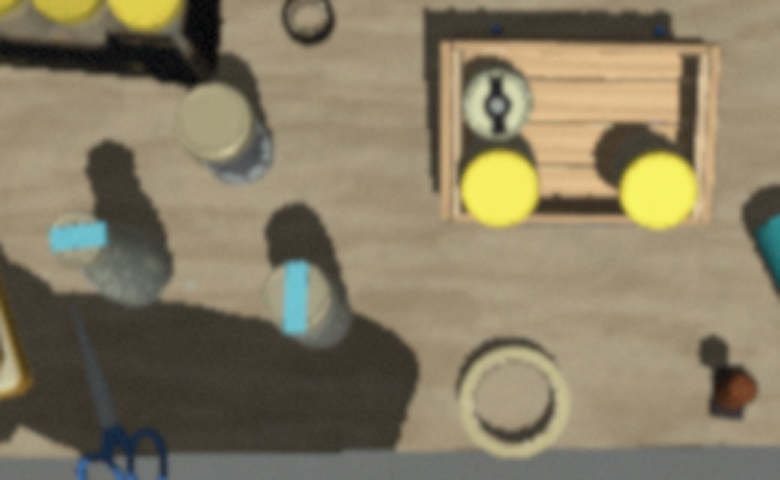

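View pics/cs.png

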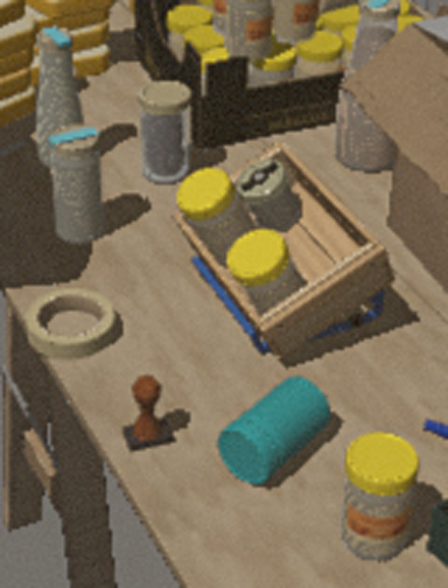

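```bash
cat > fit.py <<'E'
from h import *
from scipy.optimize import least_squares
np.set_printoptions(precision=1,suppress=True)
ct=lambda u,v:(u/3+150,v/3+115); cs=lambda u,v:(u/2.8+260,v/2.8+120)
T=[ct(718,46),ct(443,42),ct(441,217),ct(708,221)]   # RR,RL,FL,FR
S=[cs(386,250),cs(281,150),cs(178,218),cs(265,330)]
def Rc(yaw): return (Rt.from_euler("z",yaw,degrees=True)*Rt.from_euler("y",-25,degrees=True)).as_matrix()
C=np.array([[81,-122.5,70],[81,122.5,70],[-81,122.5,70],[-81,-122.5,70]])
def res(p):
    X=C@Rc(p[2]).T+[p[0],p[1],52]
    return np.r_[proj("top",X)-T,proj("side",X)-S].ravel()
if __name__=="__main__":
    r=least_squares(res,[628,-37,0]); print(r.x); print(r.fun.reshape(-1,2))
    p=r.x; R=Rc(p[2]); o=np.array([p[0],p[1],52])
    def incrate(n,uv,z):
        a,d=ray(n,uv); a=R.T@(a-o); d=R.T@d; return a+d*(z-a[2])/d[2]
    for n in("top","side"):
        im=cv2.imread(f"pics/{n}0.png"); hsv=cv2.cvtColor(im,cv2.COLOR_BGR2HSV)
        m=cv2.inRange(hsv,(22,140,120),(35,255,255)); k,lab,st,ce=cv2.connectedComponentsWithStats(m)
        print(n,[(c,s[2:]) for c,s in zip(ce[1:],st[1:]) if s[4]>60 and c[1]>160])
    print("L top",incrate("top",ct(499,189),120),"R",incrate("top",ct(658,191),120),"small",incrate("top",ct(497,104),83))
    print("side L",incrate("side",cs(206,188),120),incrate("side",cs(259,256),120),"small",incrate("side",cs(262,177),83))
    for k,a,b,h in(("tall",ct(297,298),cs(76,138),145),("onion",ct(215,122),cs(164,95),128),("spread",(480.3,188.8),cs(382,459),112)):
        print(k,atz("top",a,h),atz("side",b,h),tri(b,a))
E
python3 fit.py
```

```text
[623.4 -49.5  -2. ]
[[ 2.  -0.5]
 [-0.2 -0.7]
 [ 0.3  1.1]
 [ 1.9  1.3]
 [ 0.5 -1.8]
 [ 0.7 -4.7]
 [-1.8 -2.5]
 [-0.4 -0.4]]
top [(array([316.2, 177. ]), array([ 26,  25, 531], dtype=int32)), (array([368.9, 177.6]), array([ 26,  26, 527], dtype=int32)), (array([479.8, 188.6]), array([ 25,  26, 509], dtype=int32))]
side [(array([332.4, 188.2]), array([ 20,  18, 263], dtype=int32)), (array([351.2, 211.1]), array([ 21,  20, 325], dtype=int32)), (array([395.5, 285. ]), array([ 27,  23, 459], dtype=int32))]
L top [-39.7  70.6 120. ] R [-39.  -65.8 120. ] small [27.6 73.9 83. ]
side L [-38.6  65.7 120. ] [-41.3 -76.3 120. ] small [26.  68.6 83. ]
tall [447.7 196.3 145. ] [446.  187.2 145. ] (array([449.1, 197.2, 138.6]), np.float64(1.2242459788038889))
onion [606.8 272.6 128. ] [600.8 262.7 128. ] (array([607.7, 274.6, 120.5]), np.float64(2.448276551900408))
spread [ 509.7 -407.2  112. ] [ 505.2 -413.6  112. ] (array([ 509.9, -409. ,  106.1]), np.float64(1.8433340872733246))
```

```bash
cat > ov.py <<'E'
from fit import *
def overlay(im,n,p,x0,y0,w,h,k):
    a=cv2.resize(im[y0:y0+h,x0:x0+w],None,fx=k,fy=k,interpolation=cv2.INTER_CUBIC); R=Rc(p[2]); o=np.array([p[0],p[1],52])
    def poly(X,c):
        q=((proj(n,np.array(X,float)@R.T+o)-[x0,y0]+.5)*k).astype(np.int32); cv2.polylines(a,[q],True,c,1)
    rect=lambda x,y,z:[[x,y,z],[-x,y,z],[-x,-y,z],[x,-y,z]]
    poly(rect(81,112.5,70),(255,0,0)); poly(rect(81,122.5,70),(255,0,255)); poly(rect(73,104.5,70),(0,0,255)); poly(rect(73,104.5,8),(0,200,0))
    return a
if __name__=="__main__":
    p=[623.4,-49.5,-2]
    a=overlay(cv2.imread("pics/top0.png"),"top",p,288,120,108,75,7); b=overlay(cv2.imread("pics/side0.png"),"side",p,310,165,100,90,5)
    cv2.imwrite("pics/ov.png",a); cv2.imwrite("pics/ovs.png",b)
E
python3 ov.py
```

```text
(no output)
```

View pics/ov.png

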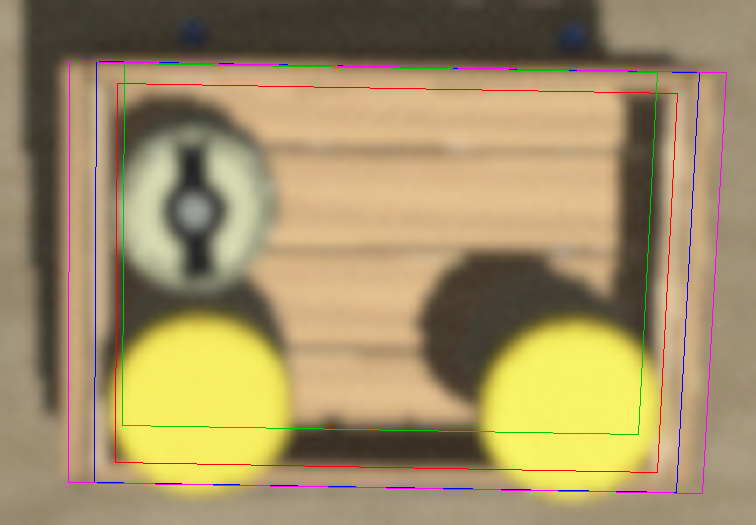

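```bash
cat > plan.py <<'E'
from fit import *
np.set_printoptions(precision=4,suppress=True)
CR=(624.4,-47.3,-1.7)
R_C=Rc(CR[2]); O_C=np.array([CR[0],CR[1],52.])
def down(yaw): return Rt.from_euler("xyz",[180,0,yaw],degrees=True).as_matrix()
def cr(x,y,z,spin=0): # crate coords of TCP, spin about crate z
    return O_C+R_C@np.array([x,y,z]), R_C@Rt.from_euler("z",spin,degrees=True).as_matrix()@np.diag([-1.,1,-1])
def plan(wps,start=None):
    s=sense(); p0,R0=(s["tool_pos"],Rt.from_euler("xyz",s["tcp_rot"],degrees=True).as_matrix()) if start is None else start
    for p,R in wps:
        p=np.array(p,float); d=R0.T@(p-p0)/200; w=Rt.from_matrix(R0.T@R).as_rotvec(degrees=True)
        print("dp",d,"ang",w/180,"| mm %.0f deg %.0f"%(np.linalg.norm(p-p0),np.linalg.norm(w)),p)
E
python3 - <<'E'
from plan import *
print("tray corner",atz("top",(221.7,141.7),60))
m=(np.array([295,390,231.]),down(172))
plan([m]); plan([([448.5,197,231],down(178)),([448.5,197,118],down(178))],m)
E
```

```text
tray corner [665.3831 288.55    60.    ]
dp [-0.9764 -0.7583  0.0014] ang [-0.     -0.     -0.0309] | mm 247 deg 6 [295. 390. 231.]
dp [-0.8943 -0.8488 -0.    ] ang [-0.      0.     -0.0333] | mm 247 deg 6 [448.5 197.  231. ]
dp [-0.8943 -0.8488  0.565 ] ang [-0.      0.     -0.0333] | mm 271 deg 6 [448.5 197.  118. ]
```

step_arm([
  {"dp":[-0.976,-0.758,0],"angular":[0,0,-0.031],"fingers":0},
  {"dp":[-0.976,-0.758,0],"angular":[0,0,-0.031],"fingers":0},
  {"dp":[-0.976,-0.758,0],"angular":[0,0,-0.031],"fingers":0},
  {"dp":[-0.976,-0.758,0],"angular":[0,0,-0.031],"fingers":0},
  {"dp":[-0.976,-0.758,0],"angular":[0,0,-0.031],"fingers":0},
  {"dp":[-0.976,-0.758,0],"angular":[0,0,-0.031],"fingers":0},
  {"dp":[-0.976,-0.758,0],"angular":[0,0,-0.031],"fingers":0},
  {"dp":[-0.976,-0.758,0],"angular":[0,0,-0.031],"fingers":0},
], newtons=60)

```text
time: 2.1
tool_pos: [294.1, 391.0, 231.2]
tcp_rot: [-180.0, -0.0, 172.1]
ft_force: [1.0, 0.4, -0.3]
finger_gap: 85.3
grip_force: 0.0
```

step_arm([
  {"dp":[-0.894,-0.849,0],"angular":[0,0,-0.033],"fingers":0},
  {"dp":[-0.894,-0.849,0],"angular":[0,0,-0.033],"fingers":0},
  {"dp":[-0.894,-0.849,0],"angular":[0,0,-0.033],"fingers":0},
  {"dp":[-0.894,-0.849,0],"angular":[0,0,-0.033],"fingers":0},
  {"dp":[-0.894,-0.849,0],"angular":[0,0,-0.033],"fingers":0},
  {"dp":[-0.894,-0.849,0],"angular":[0,0,-0.033],"fingers":0},
  {"dp":[-0.894,-0.849,0],"angular":[0,0,-0.033],"fingers":0},
  {"dp":[-0.894,-0.849,0],"angular":[0,0,-0.033],"fingers":0},
])

```text
time: 3.1
tool_pos: [447.8, 198.3, 231.3]
tcp_rot: [180.0, 0.0, 178.1]
ft_force: [-0.9, -0.5, 0.4]
finger_gap: 85.1
grip_force: 0.0
```

step_arm([
  {"dp":[-0.003,-0.006,0.3],"angular":[0,0,0],"fingers":0},
  {"dp":[-0.003,-0.006,0.565],"angular":[0,0,0],"fingers":0},
  {"dp":[-0.003,-0.006,0.565],"angular":[0,0,0],"fingers":0},
  {"dp":[-0.003,-0.006,0.565],"angular":[0,0,0],"fingers":1},
  {"dp":[-0.003,-0.006,0.565],"angular":[0,0,0],"fingers":1},
  {"dp":[-0.003,-0.006,0.565],"angular":[0,0,0],"fingers":1},
  {"dp":[-0.003,-0.006,0.565],"angular":[0,0,0],"fingers":1},
  {"dp":[-0.003,-0.006,0.565],"angular":[0,0,0],"fingers":1},
], newtons=60)

```text
time: 4.1
tool_pos: [451.6, 196.9, 122.0]
tcp_rot: [179.9, 0.4, 178.0]
ft_force: [0.8, 1.4, 8.0]
finger_gap: 60.8
grip_force: 66.4
```

```bash
python3 - <<'E'
from plan import *
s=sense(); print(s["finger_gap"],s["grip_force"],s["ft_force"])
p0=s["tool_pos"]; D=down(178.1)
im=snapshot("side"); cv2.imwrite("pics/side1.png",im); print(proj("side",[p0]))
up=(p0+[0,0,130],D); plan([up])
a=cr(-38.5,1.2,8+118+160); b=(np.array([540,60,300.]),R_C@np.diag([-1.,1,-1]))
plan([b,a],up)
plan([cr(-38.5,1.2,8+118+z) for z in(60,0)],a)
E
```

```text
60.80132151716003 66.425621509552 [0.8253 1.3983 8.0427]
[[287.8986 173.2486]]
dp [-0.0041  0.0017 -0.65  ] ang [ 0.0008  0.002  -0.0008] | mm 130 deg 0 [451.6228 196.9228 252.0177]
dp [-0.4643 -0.6696 -0.2399] ang [-0.0002 -0.1389 -0.0011] | mm 170 deg 25 [540.  60. 300.]
dp [-0.1251 -1.1885 -0.2146] ang [-0.0002 -0.1389 -0.0011] | mm 243 deg 25 [468.7425 -41.4797 294.9332]
dp [0.  0.  0.5] ang [0. 0. 0.] | mm 100 deg 0 [510.9857 -42.7334 204.3024]
dp [-0.   0.   0.8] ang [0. 0. 0.] | mm 160 deg 0 [536.3316 -43.4857 149.924 ]
```

step_arm([
  {"dp":[0,0,-0.3],"angular":[0,0,0],"fingers":1},
  {"dp":[0,0,-0.6],"angular":[0,0,0],"fingers":1},
  {"dp":[-0.12,-0.15,-0.75],"angular":[0,-0.035,0],"fingers":1},
  {"dp":[-0.24,-0.35,-0.85],"angular":[0,-0.07,0],"fingers":1},
  {"dp":[-0.36,-0.5,-0.9],"angular":[0,-0.1,0],"fingers":1},
  {"dp":[-0.4,-0.67,-0.9],"angular":[0,-0.139,0],"fingers":1},
  {"dp":[-0.3,-0.85,-0.9],"angular":[0,-0.139,0],"fingers":1},
  {"dp":[-0.2,-0.95,-0.9],"angular":[0,-0.139,0],"fingers":1},
])

```text
time: 5.15
tool_pos: [480.9, 3.2, 298.7]
tcp_rot: [-180.0, 25.0, 177.9]
ft_force: [-0.2, 0.0, -2.6]
finger_gap: 60.6
grip_force: 68.3
```

```bash
python3 - <<'E'
from plan import *
s=sense(); print(s["tool_pos"],s["tcp_rot"],s["finger_gap"],s["ft_force"])
a=cr(-38.5,1.2,8+122+150); plan([a])
im=snapshot("side"); cv2.imwrite("pics/side1.png",im[100:260,240:440].repeat(3,0).repeat(3,1))
E
```

```text
[480.8553   3.2355 298.7058] [-179.9671   25.0222  177.9096] 60.58842294300526 [-0.1896  0.0006 -2.5878]
dp [ 0.0554 -0.2255  0.0251] ang [-0.0011  0.0001 -0.002 ] | mm 47 deg 0 [471.2771 -41.5549 289.4954]
```

step_arm([
  {"dp":[0.055,-0.226,0.025],"angular":[0,0,-0.002],"fingers":1},
  {"dp":[0.055,-0.226,0.025],"angular":[0,0,-0.002],"fingers":1},
  {"dp":[0.055,-0.226,0.025],"angular":[0,0,-0.002],"fingers":1},
  {"dp":[0.055,-0.226,0.025],"angular":[0,0,-0.002],"fingers":1},
  {"dp":[0.055,-0.226,0.025],"angular":[0,0,-0.002],"fingers":1},
  {"dp":[0.055,-0.226,0.025],"angular":[0,0,-0.002],"fingers":1},
  {"dp":[0.055,-0.226,0.025],"angular":[0,0,-0.002],"fingers":1},
  {"dp":[0.055,-0.226,0.025],"angular":[0,0,-0.002],"fingers":1},
])

```text
time: 6.2
tool_pos: [472.7, -40.2, 289.1]
tcp_rot: [-179.8, 25.0, 178.4]
ft_force: [-0.1, -0.5, -3.0]
finger_gap: 60.8
grip_force: 68.8
```

```bash
python3 - <<'E'
from plan import *
s=sense(); print(s["tool_pos"],s["tcp_rot"],s["finger_gap"],s["ft_force"])
plan([cr(-38.5,1.2,8+122+z) for z in(118,105,60,0)])
from ov import overlay
t=snapshot("top"); a=overlay(t,"top",CR,288,115,110,85,5)
b=cv2.resize(snapshot("side")[130:270,290:410],None,fx=3,fy=3,interpolation=cv2.INTER_CUBIC)
c=np.zeros((max(len(a),len(b)),a.shape[1]+b.shape[1],3),np.uint8)
c[:len(a),:a.shape[1]]=a; c[:len(b),a.shape[1]:]=b
cv2.imwrite("pics/v1.png",cv2.resize(c,None,fx=.87,fy=.87)); print(c.shape)
E
```

```text
[472.675  -40.1851 289.0531] [-179.8351   25.0115  178.3607] 60.78924350478065 [-0.1238 -0.4944 -2.9943]
dp [ 0.0053 -0.0067  0.1551] ang [-0.0008  0.0001  0.0003] | mm 31 deg 0 [484.7949 -41.9561 260.4935]
dp [ 0.0053 -0.0065  0.2201] ang [-0.0008  0.0001  0.0003] | mm 44 deg 0 [490.2865 -42.1191 248.7115]
dp [ 0.0053 -0.006   0.4451] ang [-0.0008  0.0001  0.0003] | mm 89 deg 0 [509.296  -42.6833 207.9277]
dp [ 0.0054 -0.0052  0.7451] ang [-0.0008  0.0001  0.0003] | mm 149 deg 0 [534.6419 -43.4355 153.5492]
(425, 910, 3)
```

View pics/v1.png

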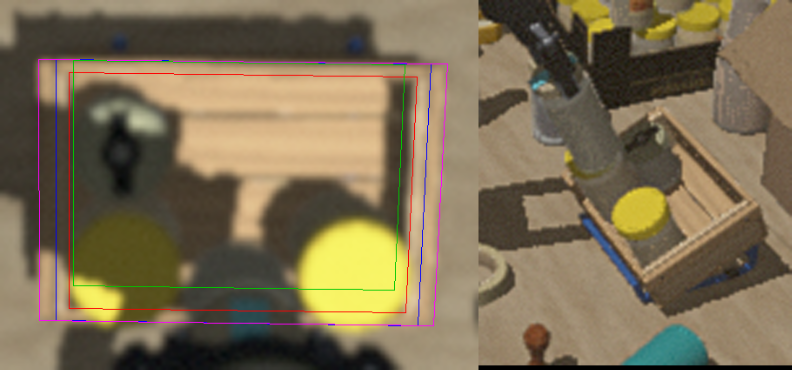

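```bash
python3 - <<'E'
from plan import *
s=sense(); R=Rt.from_euler("xyz",s["tcp_rot"],degrees=True).as_matrix()
for z in(122,100,60,20): print(z,proj("top",[s["tool_pos"]+R@[0,0,z]]),proj("top",[s["tool_pos"]+R@[0,31.5,z],s["tool_pos"]+R@[0,-31.5,z]])[:,0])
print(proj("top",[O_C+R_C@[-38.5,1.2,120]]))
im=cv2.imread("pics/v1.png"); 
t=snapshot("top")
for v in(172,175,178,181): print(v,t[v,325:362].mean(1).astype(int))
for n in("side","top"): print(n,[(d["at"],d["conf"]) for d in pinpoint(n,"tall_jar")], [(d["at"],d["conf"]) for d in pinpoint(n,"crate_floor")])
E
```

```text
122 [[342.7779 180.5683]] [330.1476 355.4126]
100 [[343.101  182.6483]] [330.2287 355.978 ]
60 [[343.7214 186.6415]] [330.3843 357.0634]
20 [[344.3881 190.9339]] [330.5515 358.2301]
[[342.5927 177.6568]]
172 [ 64  62  63  61  57  57  57  57  56  60  59  62  61  61  59  64  64  64
  65  70  70  77  80  74  65  62  59  59  58  62  61  59  79 118 160 183
 191]
175 [ 65  63  63  69  76  90  88  78  68  62  63  60  59  60  58  59  59  60
  60  59  59  58  63  61  61  59  62  63  65  64  67  92 133 170 188 195
 197]
178 [ 67  65  68  77 107 132 121  89  67  58  58  59  59  61  61  61  60  62
  64  62  61  63  62  63  63  59  62  70  94 122 125 128 157 180 193 197
 197]
181 [ 64  66  65  60  64  66  64  59  59  60  63  62  64  66  64  64  65  64
  63  61  62  62  64  67  71  73  73  71  71  75  77 105 150 180 194 197
 198]
side [([334.6, 186.9], 0.72), ([360.4, 230.2], 0.62)] [([362.7, 213.5], 0.7)]
top [([343.2, 181.5], 0.75)] [([341.7, 154.6], 0.56), ([325.1, 249.0], 0.26)]
```

step_arm([
  {"dp":[0.005,-0.007,0.1],"angular":[0,0,0],"fingers":1},
  {"dp":[0.005,-0.006,0.155],"angular":[0,0,0],"fingers":1},
  {"dp":[0.005,-0.006,0.155],"angular":[0,0,0],"fingers":1},
  {"dp":[0.005,-0.006,0.19],"angular":[0,0,0],"fingers":1},
  {"dp":[0.005,-0.006,0.22],"angular":[0,0,0],"fingers":1},
  {"dp":[0.005,-0.006,0.25],"angular":[0,0,0],"fingers":1},
  {"dp":[0.005,-0.006,0.28],"angular":[0,0,0],"fingers":1},
  {"dp":[0.005,-0.006,0.28],"angular":[0,0,0],"fingers":1},
])

```text
time: 7.55
tool_pos: [495.2, -42.2, 237.1]
tcp_rot: [-179.8, 24.9, 178.3]
ft_force: [0.1, 0.2, -4.1]
finger_gap: 60.3
grip_force: 68.8
```

```bash
cat > st.py <<'E'
from plan import *
s=sense(); R=Rt.from_euler("xyz",s["tcp_rot"],degrees=True).as_matrix()
print("crate xyz",R_C.T@(s["tool_pos"]-O_C),"rot",s["tcp_rot"],"F crate",R_C.T@s["ft_force"],"torq",s["wrist_torque"],"gap",s["finger_gap"],"t",s["time"])
E
python3 st.py
```

```text
crate xyz [-39.009    1.2331 222.3869] rot [-179.8496   24.9428  178.3456] F crate [-1.626   0.1752 -3.7884] torq [-0.0488  0.5195 -0.0371] gap 60.32205129706054 t 7.55
```

step_arm([
  {"dp":[0,0,0.08],"angular":[0,0,0],"fingers":1},
  {"dp":[0,0,0.16],"angular":[0,0,0],"fingers":1},
  {"dp":[0,0,0.24],"angular":[0,0,0],"fingers":1},
  {"dp":[0,0,0.32],"angular":[0,0,0],"fingers":1},
  {"dp":[0,0,0.38],"angular":[0,0,0],"fingers":1},
  {"dp":[0,0,0.41],"angular":[0,0,0],"fingers":1},
  {"dp":[0,0,0.425],"angular":[0,0,0],"fingers":1},
  {"dp":[0,0,0.425],"angular":[0,0,0],"fingers":1},
])

```text
time: 8.55
tool_pos: [531.4, -43.7, 161.2]
tcp_rot: [-179.8, 25.0, 178.4]
ft_force: [0.7, -0.2, -3.3]
finger_gap: 60.5
grip_force: 68.9
```

```bash
python3 st.py
```

```text
crate xyz [-38.1576   0.8696 138.2704] rot [-179.8263   25.0332  178.3522] F crate [-0.7664 -0.1877 -3.3022] torq [-0.0376  0.5371 -0.0299] gap 60.516756326755434 t 8.55
```

step_arm([
  {"dp":[0,0,0.015],"angular":[0,0,0],"fingers":1},
  {"dp":[0,0,0.025],"angular":[0,0,0],"fingers":1},
  {"dp":[0,0,0.032],"angular":[0,0,0],"fingers":1},
  {"dp":[0,0,0.037],"angular":[0,0,0],"fingers":1},
  {"dp":[0,0,0.041],"angular":[0,0,0],"fingers":1},
  {"dp":[0,0,0.044],"angular":[0,0,0],"fingers":1},
  {"dp":[0,0,0.044],"angular":[0,0,0],"fingers":1},
  {"dp":[0,0,0.044],"angular":[0,0,0],"fingers":1},
])

```text
time: 9.55
tool_pos: [536.2, -43.9, 156.1]
tcp_rot: [-179.8, 25.2, 178.4]
ft_force: [-15.6, 2.6, 15.8]
finger_gap: 60.9
grip_force: 71.5
```

```bash
python3 st.py
```

```text
crate xyz [-35.9645   0.8005 131.6144] rot [-179.7972   25.2101  178.3847] F crate [-7.5458  2.1408 20.959 ] torq [0.4252 1.6182 0.18  ] gap 60.85543771902502 t 9.55
```

step_arm([
  {"dp":[0,0,-0.005],"angular":[0,0,0],"fingers":1},
  {"dp":[0,0,-0.007],"angular":[0,0,0],"fingers":0.6},
  {"dp":[0,0,-0.007],"angular":[0,0,0],"fingers":0},
  {"dp":[0,0,-0.007],"angular":[0,0,0],"fingers":0},
  {"dp":[0,0,-0.007],"angular":[0,0,0],"fingers":0},
  {"dp":[0,0,-0.15],"angular":[0,0,0],"fingers":0},
  {"dp":[0,0,-0.4],"angular":[0,0,0],"fingers":0},
  {"dp":[0,0,-0.7],"angular":[0,0,0],"fingers":0},
])

```text
time: 10.55
tool_pos: [474.7, -41.4, 279.9]
tcp_rot: [-179.9, 24.9, 178.3]
ft_force: [1.0, 0.7, 0.4]
finger_gap: 84.9
grip_force: 0.0
```

```bash
python3 - <<'E'
import st
from plan import *
p0=s["tool_pos"] if 0 else sense()["tool_pos"]
m=(np.array([480,-190,290.]),down(178)); plan([m]); m2=(np.array([495,-350,240.]),down(178)); plan([m2],m)
E
```

```text
crate xyz [-39.4696   1.464  269.9157] rot [-179.8612   24.904   178.3453] F crate [ 1.0813  0.7096 -0.1133] torq [0.0242 0.1313 0.0009] gap 84.93960807939843 t 10.55
dp [-0.0648 -0.742  -0.0235] ang [-0.0003  0.1384  0.0017] | mm 149 deg 25 [ 480. -190.  290.]
dp [-0.1029 -0.7969  0.25  ] ang [0. 0. 0.] | mm 168 deg 0 [ 495. -350.  240.]
```

step_arm([
  {"dp":[-0.03,-0.25,-0.02],"angular":[0,0.035,0],"fingers":0},
  {"dp":[-0.06,-0.5,-0.024],"angular":[0,0.07,0],"fingers":0},
  {"dp":[-0.065,-0.742,-0.024],"angular":[0,0.11,0.002],"fingers":0},
  {"dp":[-0.065,-0.742,-0.024],"angular":[0,0.138,0.002],"fingers":0},
  {"dp":[-0.065,-0.9,-0.024],"angular":[0,0.138,0.002],"fingers":0},
  {"dp":[-0.065,-1.0,-0.024],"angular":[0,0.138,0.002],"fingers":0},
  {"dp":[-0.065,-1.0,-0.024],"angular":[0,0.138,0.002],"fingers":0},
  {"dp":[-0.065,-1.0,-0.024],"angular":[0,0.138,0.002],"fingers":0},
])

```text
time: 11.55
tool_pos: [479.5, -241.4, 290.4]
tcp_rot: [-179.9, 0.2, 177.9]
ft_force: [0.2, 0.5, 0.1]
finger_gap: 85.4
grip_force: 0.0
```

```bash
python3 - <<'E'
from plan import *
for uv in[(479,177),(571,158),(468,125),(478,160)]: print(uv,atz("top",uv,45))
t=snapshot("top"); b=snapshot("side")
cv2.imwrite("pics/t2.png",t); 
a=cv2.resize(t[115:275,285:500],None,fx=3.7,fy=3.7,interpolation=cv2.INTER_CUBIC); cv2.imwrite("pics/v2.png",a)
plan([([510,-406,220],down(178)),([510,-406,84],down(178))])
E
```

```text
(479, 177) [ 555.4273 -430.1433   45.    ]
(571, 158) [ 605.6998 -693.1815   45.    ]
(468, 125) [ 707.362  -409.9554   45.    ]
(478, 160) [ 604.3242 -430.9355   45.    ]
dp [-0.1798 -0.8179  0.3542] ang [-0.0004  0.0012 -0.0002] | mm 182 deg 0 [ 510. -406.  220.]
dp [-0.1772 -0.8171  1.0342] ang [-0.0004  0.0012 -0.0002] | mm 266 deg 0 [ 510. -406.   84.]
```

View pics/v2.png

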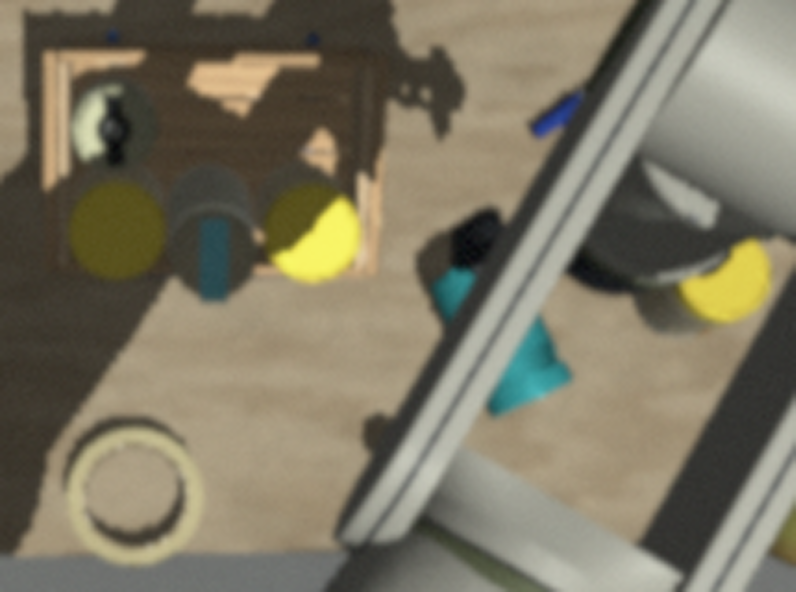

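step_arm([
  {"dp":[-0.18,-0.818,0.35],"angular":[0,0.001,0],"fingers":0},
  {"dp":[-0.18,-0.818,0.35],"angular":[0,0.001,0],"fingers":0},
  {"dp":[-0.18,-0.818,0.35],"angular":[0,0.001,0],"fingers":0},
  {"dp":[-0.18,-0.818,0.35],"angular":[0,0.001,0],"fingers":0},
  {"dp":[-0.18,-0.818,0.35],"angular":[0,0.001,0],"fingers":0},
  {"dp":[-0.178,-0.817,0.6],"angular":[0,0.001,0],"fingers":0},
  {"dp":[-0.178,-0.817,0.7],"angular":[0,0.001,0],"fingers":0},
  {"dp":[-0.178,-0.817,0.7],"angular":[0,0.001,0],"fingers":0},
])

```text
time: 12.65
tool_pos: [509.2, -404.8, 149.6]
tcp_rot: [180.0, -0.1, 178.0]
ft_force: [0.6, -0.9, 0.2]
finger_gap: 85.2
grip_force: 0.0
```

```bash
python3 - <<'E'
from plan import *
s=sense();print(s["tool_pos"],s["ft_force"]); plan([([510,-406,84],down(178))])
t=snapshot("top"); hsv=cv2.cvtColor(t,cv2.COLOR_BGR2HSV)
m=cv2.inRange(hsv,(22,140,60),(35,255,255)); k,lab,st,ce=cv2.connectedComponentsWithStats(m)
print([(c,q) for c,q in zip(ce[1:],st[1:]) if q[4]>40 and c[1]>150 and c[0]>290])
E
```

```text
[ 509.2083 -404.8221  149.6036] [ 0.5953 -0.8847  0.1833]
dp [-0.0048 -0.006   0.328 ] ang [ 0.0002 -0.0006 -0.    ] | mm 66 deg 0 [ 510. -406.   84.]
[(array([315.9576, 176.7569]), array([304, 164,  25,  26, 543], dtype=int32)), (array([368.8765, 177.3725]), array([356, 165,  26,  25, 510], dtype=int32))]
```

step_arm([
  {"dp":[-0.005,-0.006,0.2],"angular":[0,0,0],"fingers":0},
  {"dp":[-0.005,-0.006,0.328],"angular":[0,0,0],"fingers":0},
  {"dp":[-0.005,-0.006,0.328],"angular":[0,0,0],"fingers":0},
  {"dp":[-0.005,-0.006,0.328],"angular":[0,0,0],"fingers":1},
  {"dp":[-0.005,-0.006,0.328],"angular":[0,0,0],"fingers":1},
  {"dp":[-0.005,-0.006,0.328],"angular":[0,0,0],"fingers":1},
  {"dp":[-0.005,-0.006,0.328],"angular":[0,0,0],"fingers":1},
  {"dp":[-0.005,-0.006,0.328],"angular":[0,0,0],"fingers":1},
], newtons=70)

```text
time: 13.7
tool_pos: [512.4, -409.6, 88.6]
tcp_rot: [-179.7, 0.3, 177.9]
ft_force: [-0.4, -0.9, 7.0]
finger_gap: 66.5
grip_force: 79.7
```

```bash
python3 - <<'E'
from plan import *
s=sense(); p0=s["tool_pos"]; print(p0,s["tcp_rot"],s["ft_force"],s["finger_gap"])
up=(p0+[-20,0,190],down(178)); plan([up]); h=p0[2]
m=(np.array([470,-260,290]),cr(0,0,0)[1]); plan([m],up); a=cr(33,-69.5,8+h+150); plan([a],m)
E
```

```text
[ 512.4383 -409.5549   88.6072] [-179.7135    0.2519  177.9247] [-0.4182 -0.8863  6.9822] 66.53665804114137
dp [ 0.0958 -0.0084 -0.9504] ang [-0.0016  0.0014 -0.0004] | mm 191 deg 0 [ 492.4383 -409.5549  278.6072]
dp [ 0.1382  0.7434 -0.057 ] ang [-0.0004 -0.1389 -0.0016] | mm 152 deg 25 [ 470. -260.  290.]
dp [-0.3329  0.7384  0.1583] ang [0. 0. 0.] | mm 165 deg 0 [ 548.0583 -114.5648  289.4484]
```

step_arm([
  {"dp":[0,0,-0.3],"angular":[0,0,0],"fingers":1},
  {"dp":[0.02,0,-0.6],"angular":[0,0,0],"fingers":1},
  {"dp":[0.06,0,-0.85],"angular":[0,-0.03,0],"fingers":1},
  {"dp":[0.1,0.15,-0.95],"angular":[0,-0.07,0],"fingers":1},
  {"dp":[0.15,0.35,-1.0],"angular":[0,-0.105,0],"fingers":1},
  {"dp":[0.2,0.55,-1.0],"angular":[0,-0.139,0],"fingers":1},
  {"dp":[0.2,0.75,-1.0],"angular":[0,-0.139,0],"fingers":1},
  {"dp":[0.2,0.75,-1.0],"angular":[0,-0.139,0],"fingers":1},
])

```text
time: 14.7
tool_pos: [475.5, -253.9, 285.2]
tcp_rot: [-179.9, 25.1, 178.1]
ft_force: [-0.1, -1.3, -3.2]
finger_gap: 66.2
grip_force: 81.1
```

```bash
python3 - <<'E'
from plan import *
s=sense(); print(s["tool_pos"],s["tcp_rot"],s["ft_force"],s["finger_gap"])
a=cr(33,-69.5,8+88.6+150); plan([a])
E
```

```text
[ 475.5469 -253.9064  285.2373] [-179.8947   25.0505  178.0977] [-0.056  -1.2563 -3.2258] 66.22486977713687
dp [-0.3162  0.7086  0.1233] ang [-0.0011  0.0003 -0.001 ] | mm 157 deg 0 [ 548.0614 -114.5649  289.4419]
```

step_arm([
  {"dp":[-0.15,0.25,0.0],"angular":[0,0,-0.001],"fingers":1},
  {"dp":[-0.3,0.5,0.1],"angular":[0,0,-0.001],"fingers":1},
  {"dp":[-0.316,0.709,0.123],"angular":[-0.001,0,-0.001],"fingers":1},
  {"dp":[-0.316,0.709,0.123],"angular":[-0.001,0,-0.001],"fingers":1},
  {"dp":[-0.316,0.709,0.123],"angular":[-0.001,0,-0.001],"fingers":1},
  {"dp":[-0.316,0.709,0.123],"angular":[-0.001,0,-0.001],"fingers":1},
  {"dp":[-0.316,0.709,0.123],"angular":[-0.001,0,-0.001],"fingers":1},
  {"dp":[-0.316,0.709,0.123],"angular":[-0.001,0,-0.001],"fingers":1},
])

```text
time: 15.7
tool_pos: [548.7, -117.8, 289.0]
tcp_rot: [180.0, 25.0, 178.1]
ft_force: [-0.8, 0.0, -4.0]
finger_gap: 66.0
grip_force: 81.5
```

```bash
python3 st.py; python3 - <<'E'
from plan import *
from ov import overlay
plan([cr(33,-69.5,8+88.6+z) for z in(118,60,10)])
t=snapshot("top"); a=overlay(t,"top",CR,288,115,110,85,5)
b=cv2.resize(snapshot("side")[130:270,300:400],None,fx=4,fy=4,interpolation=cv2.INTER_CUBIC)[:425]
cv2.imwrite("pics/v3.png",cv2.resize(np.hstack([a[:425],b]),None,fx=.83,fy=.83))
print([(d["at"],d["conf"]) for d in pinpoint("top","spread_jar")],[(d["at"],d["conf"]) for d in pinpoint("side","spread_jar")])
J=O_C+R_C@[33,-69.5,158]; print(proj("top",[J]),proj("side",[J]))
E
```

```text
crate xyz [ 33.5069 -72.7252 245.8828] rot [179.9886  25.0191 178.0918] F crate [-2.3935  0.0037 -3.2912] torq [0.0101 0.5193 0.0069] gap 66.02836772555956 t 15.7
dp [0.0026 0.0163 0.1564] ang [-0.0004  0.0001 -0.001 ] | mm 31 deg 0 [ 561.5792 -114.9661  260.4401]
dp [0.0027 0.0167 0.4464] ang [-0.0004  0.0001 -0.001 ] | mm 89 deg 0 [ 586.0803 -115.6933  207.8742]
dp [0.0028 0.017  0.6964] ang [-0.0004  0.0001 -0.001 ] | mm 139 deg 0 [ 607.2019 -116.3202  162.5588]
[([340.7, 155.4], 0.29)] [([367.1, 192.5], 0.65)]
[[372.7431 153.0428]] [[367.632  187.8556]]
```

View pics/v3.png

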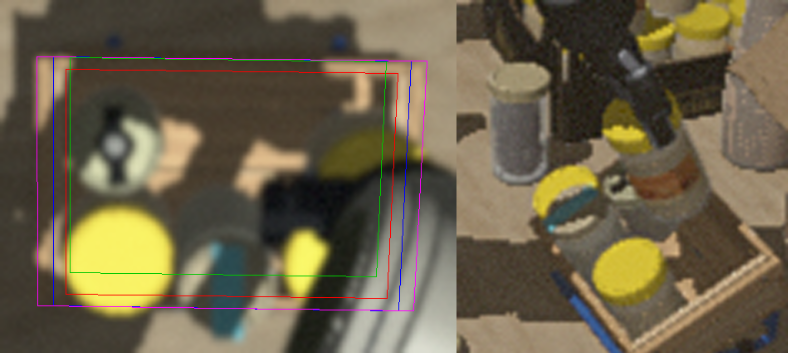

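step_arm([
  {"dp":[-0.005,0.0165,0.08],"angular":[0,0,-0.001],"fingers":1},
  {"dp":[-0.005,0.0165,0.15],"angular":[0,0,-0.001],"fingers":1},
  {"dp":[-0.005,0.0165,0.16],"angular":[0,0,-0.001],"fingers":1},
  {"dp":[-0.005,0.0165,0.19],"angular":[0,0,-0.001],"fingers":1},
  {"dp":[-0.005,0.0165,0.23],"angular":[0,0,-0.001],"fingers":1},
  {"dp":[-0.005,0.0165,0.27],"angular":[0,0,-0.001],"fingers":1},
  {"dp":[-0.005,0.0165,0.32],"angular":[0,0,-0.001],"fingers":1},
  {"dp":[-0.005,0.0165,0.32],"angular":[0,0,-0.001],"fingers":1},
])

```text
time: 16.9
tool_pos: [576.5, -114.4, 229.9]
tcp_rot: [-180.0, 24.9, 178.3]
ft_force: [-0.9, 0.6, -3.5]
finger_gap: 66.0
grip_force: 81.5
```

```bash
python3 st.py
```

```text
crate xyz [ 33.6076 -68.4698 180.5797] rot [-179.9755   24.9006  178.3483] F crate [-2.3468  0.552  -2.8197] torq [0.0146 0.5602 0.0469] gap 66.02633661327876 t 16.9
```

step_arm([
  {"dp":[-0.002,-0.005,0.06],"angular":[0,0,0],"fingers":1},
  {"dp":[-0.002,-0.005,0.12],"angular":[0,0,0],"fingers":1},
  {"dp":[-0.002,-0.005,0.18],"angular":[0,0,0],"fingers":1},
  {"dp":[-0.002,-0.005,0.24],"angular":[0,0,0],"fingers":1},
  {"dp":[-0.002,-0.005,0.3],"angular":[0,0,0],"fingers":1},
  {"dp":[-0.002,-0.005,0.35],"angular":[0,0,0],"fingers":1},
  {"dp":[-0.002,-0.005,0.375],"angular":[0,0,0],"fingers":1},
  {"dp":[-0.002,-0.005,0.375],"angular":[0,0,0],"fingers":1},
])

```text
time: 17.9
tool_pos: [608.9, -116.6, 163.2]
tcp_rot: [-179.9, 25.0, 178.4]
ft_force: [-0.5, 0.3, -4.3]
finger_gap: 66.2
grip_force: 81.5
```

```bash
python3 st.py
```

```text
crate xyz [ 34.7873 -69.6918 106.4367] rot [-179.9431   24.9812  178.358 ] F crate [-2.2755  0.3036 -3.6938] torq [ 0.0197  0.4938 -0.0292] gap 66.17294990778957 t 17.9
```

step_arm([
  {"dp":[0,0,0.015],"angular":[0,0,0],"fingers":1},
  {"dp":[0,0,0.026],"angular":[0,0,0],"fingers":1},
  {"dp":[0,0,0.033],"angular":[0,0,0],"fingers":1},
  {"dp":[0,0,0.038],"angular":[0,0,0],"fingers":1},
  {"dp":[0,0,0.042],"angular":[0,0,0],"fingers":1},
  {"dp":[0,0,0.045],"angular":[0,0,0],"fingers":1},
  {"dp":[0,0,0.046],"angular":[0,0,0],"fingers":1},
  {"dp":[0,0,0.046],"angular":[0,0,0],"fingers":1},
])

```text
time: 18.9
tool_pos: [613.0, -116.8, 156.0]
tcp_rot: [-179.9, 25.0, 178.4]
ft_force: [-6.3, 0.8, 1.9]
finger_gap: 66.3
grip_force: 82.2
```

```bash
python3 st.py
```

```text
crate xyz [ 35.4814 -69.7965  98.2271] rot [-179.9201   25.0442  178.3726] F crate [-4.951   0.5669  4.4329] torq [0.1929 0.9777 0.0571] gap 66.28679172338742 t 18.9
```

step_arm([
  {"dp":[0,0,0.0],"angular":[0,0,0],"fingers":0.6},
  {"dp":[0,0,0.0],"angular":[0,0,0],"fingers":0},
  {"dp":[0,0,0.0],"angular":[0,0,0],"fingers":0},
  {"dp":[0,0,0.0],"angular":[0,0,0],"fingers":0},
  {"dp":[0,0,-0.08],"angular":[0,0,0],"fingers":0},
  {"dp":[0,0,-0.25],"angular":[0,0,0],"fingers":0},
  {"dp":[0,0,-0.5],"angular":[0,0,0],"fingers":0},
  {"dp":[0,0,-0.75],"angular":[0,0,0],"fingers":0},
])

```text
time: 19.9
tool_pos: [548.4, -114.6, 293.6]
tcp_rot: [-179.9, 25.1, 178.4]
ft_force: [0.3, -0.2, 0.7]
finger_gap: 85.6
grip_force: 0.0
```

```bash
python3 - <<'E'
import st
from plan import *
# onion: yaw at pick: spin +45 => yaw 178+45
m=(np.array([560,80,300.]),down(205)); plan([m]); plan([([607.5,273.5,230],down(222)),([607.5,273.5,98],down(222))],m)
print(sense()["joint_pos"])
E
```

```text
crate xyz [ 35.0434 -69.5398 250.1849] rot [-179.9009   25.0635  178.3782] F crate [ 0.5583 -0.1475  0.4782] torq [-0.0614  0.1857  0.0548] gap 85.58637128418765 t 19.9
dp [-0.0412  0.9743 -0.018 ] ang [-0.0329  0.1366 -0.1456] | mm 195 deg 36 [560.  80. 300.]
dp [-0.6241  0.7765  0.35  ] ang [-0.      0.     -0.0944] | mm 211 deg 17 [607.5 273.5 230. ]
dp [-0.6241  0.7765  1.01  ] ang [-0.      0.     -0.0944] | mm 284 deg 17 [607.5 273.5  98. ]
[ -22.7418  -24.0218  110.8853    9.2618   69.7796 -112.5057]
```

step_arm([
  {"dp":[-0.041,0.3,-0.018],"angular":[-0.008,0.034,-0.036],"fingers":0},
  {"dp":[-0.041,0.6,-0.018],"angular":[-0.016,0.068,-0.073],"fingers":0},
  {"dp":[-0.041,0.9,-0.018],"angular":[-0.025,0.1,-0.11],"fingers":0},
  {"dp":[-0.041,0.974,-0.018],"angular":[-0.033,0.137,-0.146],"fingers":0},
  {"dp":[-0.041,0.974,-0.018],"angular":[-0.033,0.137,-0.146],"fingers":0},
  {"dp":[-0.041,0.974,-0.018],"angular":[-0.033,0.137,-0.146],"fingers":0},
  {"dp":[-0.041,0.974,-0.018],"angular":[-0.033,0.137,-0.146],"fingers":0},
  {"dp":[-0.041,0.974,-0.018],"angular":[-0.033,0.137,-0.146],"fingers":0},
])

```text
time: 20.9
tool_pos: [560.8, 78.9, 298.8]
tcp_rot: [180.0, 0.0, -155.0]
ft_force: [0.2, -0.8, 0.6]
finger_gap: 85.6
grip_force: 0.0
```

step_arm([
  {"dp":[-0.624,0.777,0.2],"angular":[0,0,-0.072],"fingers":0},
  {"dp":[-0.624,0.777,0.2],"angular":[0,0,-0.072],"fingers":0},
  {"dp":[-0.624,0.777,0.35],"angular":[0,0,-0.072],"fingers":0},
  {"dp":[-0.624,0.777,0.35],"angular":[0,0,-0.072],"fingers":0},
  {"dp":[-0.624,0.777,0.35],"angular":[0,0,-0.072],"fingers":0},
  {"dp":[-0.624,0.777,0.35],"angular":[0,0,-0.072],"fingers":0},
  {"dp":[-0.624,0.777,0.35],"angular":[0,0,-0.072],"fingers":0},
  {"dp":[-0.624,0.777,0.35],"angular":[0,0,-0.072],"fingers":0},
])

```text
time: 21.9
tool_pos: [608.6, 272.6, 228.9]
tcp_rot: [179.9, 0.0, -142.1]
ft_force: [0.9, -0.7, 0.2]
finger_gap: 85.5
grip_force: 0.0
```

```bash
python3 - <<'E'
import st
from plan import *
plan([([607.5,273.5,98],down(218))]); print(sense()["joint_pos"])
t=snapshot("top"); b=snapshot("side"); p=sense()["tool_pos"]
cr_=cv2.resize(t[115:200,285:400],None,fx=4,fy=4,interpolation=cv2.INTER_CUBIC)
s2=cv2.resize(b[90:200,280:390],None,fx=3.09,fy=3.09,interpolation=cv2.INTER_CUBIC)[:340]
cv2.imwrite("pics/v4.png",np.hstack([cr_,s2])[:, :800]); print(proj("side",[p]))
hsv=cv2.cvtColor(t,cv2.COLOR_BGR2HSV)
m=cv2.inRange(hsv,(22,140,60),(35,255,255)); k,lab,st_,ce=cv2.connectedComponentsWithStats(m)
for c,q in zip(ce[1:],st_[1:]):
    if q[4]>100 and c[1]>130 and 290<c[0]<400:
        a,d=ray("top",c); a=R_C.T@(a-O_C); d=R_C.T@d; print(c,q,a+d*(120-a[2])/d[2])
E
```

```text
crate xyz [ 51.8659 319.3101 171.0012] rot [ 179.9466    0.0112 -142.0503] F crate [ 0.8941 -0.6795 -0.2411] torq [-0.0719 -0.0243 -0.0002] gap 85.54653667069724 t 21.9
dp [0.0018 0.0063 0.6545] ang [ 0.0003  0.0001 -0.0003] | mm 131 deg 0 [607.5 273.5  98. ]
[  19.696    17.8736   73.5871    0.0542   88.5454 -108.255 ]
[[319.0156 127.6436]]
[369.5316 163.7467] [ 356  138   28   53 1125] [ -1.2395 -66.6279 120.    ]
[316.3811 176.7096] [304 164  26  26 551] [-36.8736  68.6816 120.    ]
```

View pics/v4.png

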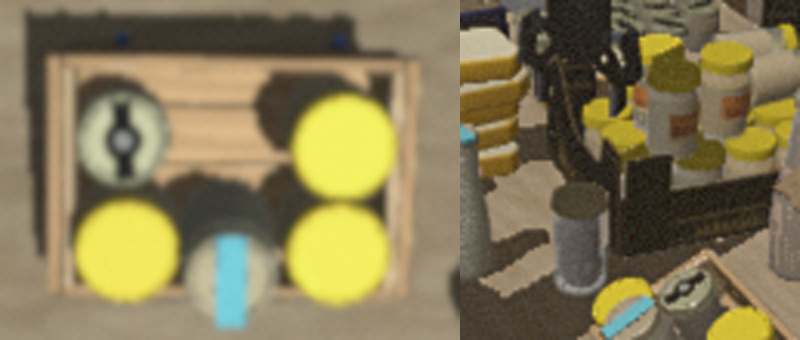

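```bash
python3 - <<'E'
from plan import *
def ic(uv,z):
    a,d=ray("top",uv); a=R_C.T@(a-O_C); d=R_C.T@d; return a+d*(z-a[2])/d[2]
f=lambda u,v:((u+.5)/4-.5+285,(v+.5)/4-.5+115)
for n,u,v,z in(("spread",345,147,120),("R",338.5,254,120),("L",128,250,120),("small",122.5,138,83),("tall",233,276,153),("smallR",168,138,78),("spreadL",293,147,115),("tall back",233,236,153)): print(n,ic(f(u,v),z))
E
```

```text
spread [ 30.6376 -68.7595 120.    ]
R [-38.8481 -67.4009 120.    ]
L [-37.9609  68.0448 120.    ]
small [28.4928 72.8389 83.    ]
tall [-46.2412   1.5653 153.    ]
smallR [28.0375 43.0834 78.    ]
spreadL [ 29.3783 -36.2433 115.    ]
tall back [-20.5984   2.1813 153.    ]
```

step_arm([
  {"dp":[0.002,0.006,0.3],"angular":[0,0,0],"fingers":0},
  {"dp":[0.002,0.006,0.55],"angular":[0,0,0],"fingers":0},
  {"dp":[0.002,0.006,0.66],"angular":[0,0,0],"fingers":0},
  {"dp":[0.002,0.006,0.66],"angular":[0,0,0],"fingers":1},
  {"dp":[0.002,0.006,0.66],"angular":[0,0,0],"fingers":1},
  {"dp":[0.002,0.006,0.66],"angular":[0,0,0],"fingers":1},
  {"dp":[0.002,0.006,0.66],"angular":[0,0,0],"fingers":1},
  {"dp":[0.002,0.006,0.66],"angular":[0,0,0],"fingers":1},
], newtons=60)

```text
time: 23.0
tool_pos: [607.0, 274.3, 96.3]
tcp_rot: [179.9, -0.0, -142.0]
ft_force: [-0.4, 0.0, -2.3]
finger_gap: 69.2
grip_force: 68.1
```

```bash
python3 - <<'E'
from plan import *
s=sense(); p0=s["tool_pos"]; print(p0,s["tcp_rot"],s["ft_force"],s["finger_gap"],s["grip_force"]); h=p0[2]
D=down(218)
up=(p0+[0,0,170],D); plan([up])
a=cr(31,3,8+h+150,40); m=(np.array([570,100,310.]),a[1]); plan([m],up); plan([a],m)
E
```

```text
[607.0181 274.3055  96.2586] [ 179.9248   -0.0416 -141.9767] [-0.3935  0.0402 -2.3414] 69.15047429365671 68.1394636631012
dp [ 0.0006  0.0011 -0.85  ] ang [ 0.0004 -0.0002  0.0001] | mm 170 deg 0 [607.0181 274.3055 266.2586]
dp [ 0.6824 -0.5728 -0.2187] ang [ 0.089  -0.1066 -0.0016] | mm 183 deg 25 [570. 100. 310.]
dp [ 0.5533 -0.4666  0.022 ] ang [0. 0. 0.] | mm 145 deg 0 [545.1651 -41.947  295.5378]
```

step_arm([
  {"dp":[0,0,-0.3],"angular":[0,0,0],"fingers":1},
  {"dp":[0,0,-0.6],"angular":[0,0,0],"fingers":1},
  {"dp":[0,0,-0.9],"angular":[0,0,0],"fingers":1},
  {"dp":[0.2,-0.17,-1.0],"angular":[0.02,-0.025,0],"fingers":1},
  {"dp":[0.4,-0.34,-1.0],"angular":[0.045,-0.053,0],"fingers":1},
  {"dp":[0.6,-0.5,-1.0],"angular":[0.067,-0.08,-0.001],"fingers":1},
  {"dp":[0.68,-0.57,-1.0],"angular":[0.089,-0.107,-0.002],"fingers":1},
  {"dp":[0.85,-0.72,-1.0],"angular":[0.089,-0.107,-0.002],"fingers":1},
])

```text
time: 24.0
tool_pos: [560.0, 56.1, 294.4]
tcp_rot: [-163.4, 18.9, -138.7]
ft_force: [0.8, -1.0, -2.2]
finger_gap: 68.6
grip_force: 69.9
```

```bash
python3 - <<'E'
import st
from plan import *
plan([cr(31,3.3,8+96.3+150,40)])
E
```

```text
crate xyz [ 41.2917 101.4609 248.2398] rot [-163.3868   18.8785 -138.7162] F crate [-0.1791 -0.9358 -2.3359] torq [-0.0601  0.4919 -0.0019] gap 68.5839292997516 t 24.0
dp [ 0.3559 -0.3417 -0.0313] ang [0.0007 0.0002 0.001 ] | mm 99 deg 0 [545.1566 -41.6467 295.5752]
```

step_arm([
  {"dp":[0.12,-0.11,-0.031],"angular":[0,0,0.001],"fingers":1},
  {"dp":[0.24,-0.23,-0.031],"angular":[0,0,0.001],"fingers":1},
  {"dp":[0.356,-0.342,-0.031],"angular":[0.001,0,0.001],"fingers":1},
  {"dp":[0.356,-0.342,-0.031],"angular":[0.001,0,0.001],"fingers":1},
  {"dp":[0.356,-0.342,-0.031],"angular":[0.001,0,0.001],"fingers":1},
  {"dp":[0.356,-0.342,-0.031],"angular":[0.001,0,0.001],"fingers":1},
  {"dp":[0.356,-0.342,-0.031],"angular":[0.001,0,0.001],"fingers":1},
  {"dp":[0.356,-0.342,-0.031],"angular":[0.001,0,0.001],"fingers":1},
])

```text
time: 25.0
tool_pos: [547.1, -41.2, 296.8]
tcp_rot: [-163.3, 18.9, -139.0]
ft_force: [0.3, -0.6, -3.0]
finger_gap: 68.9
grip_force: 69.9
```

```bash
python3 - <<'E'
import st
from plan import *
plan([cr(31,3.3,8+96.3+z,40) for z in(118,60,10)])
for n in("top","side"):
    snapshot(n); print(n,[(d["at"],d["conf"]) for d in pinpoint(n,"onion_jar")],proj(n,[st.s["tool_pos"]+st.R@[0,0,96.3]]))
print(sense()["joint_pos"])
E
```

```text
crate xyz [ 33.2495   3.7863 254.5881] rot [-163.2797   18.9186 -138.9653] F crate [-0.9741 -0.5712 -2.8664] torq [0.0092 0.4639 0.0286] gap 68.91654429368447 t 25.0
dp [0.0102 0.0055 0.1614] ang [-0.0003  0.0001 -0.0003] | mm 32 deg 0 [558.6744 -42.0479 266.5734]
dp [0.0103 0.0058 0.4514] ang [-0.0003  0.0001 -0.0003] | mm 90 deg 0 [583.1755 -42.775  214.0075]
dp [0.0103 0.006  0.7014] ang [-0.0003  0.0001 -0.0003] | mm 140 deg 0 [604.2971 -43.4019 168.6921]
top [([341.0, 153.6], 0.72)] [[342.8556 152.5612]]
side [([357.0, 174.2], 0.82)] [[356.4585 175.7898]]
[ -12.8005  -26.617   112.4075    4.9331   69.6374 -141.6998]
```

```bash
python3 - <<'E'
import st
from plan import *
s=st.s; R=st.R; th=np.linspace(0,2*np.pi,60)
ring=lambda z,r:np.c_[r*np.cos(th),r*np.sin(th),0*th+z]
X=np.vstack([ring(96.3,34.2),ring(-14,34.2),ring(-15,35.2),ring(-31,35.2)])@R.T+s["tool_pos"]
for n in("top","side"):
    m=masks_of(n,"onion_jar"); 
    if not m: print(n,"none"); continue
    m=m[0]; px=m["pixels"]; hull=cv2.convexHull(proj(n,X).astype(np.float32)); pm=np.zeros((400,640),np.uint8); cv2.fillConvexPoly(pm,np.round(hull).astype(np.int32),1)
    rr=np.where(px.any(1))[0]; pr=np.where(pm.any(1))[0]; print(n,m["conf"],"rows",rr[[0,-1]],pr[[0,-1]])
    for r in range(rr[0],rr[-1]+1,3):
        a=np.where(px[r])[0]; b=np.where(pm[r])[0]; print(r,a[[0,-1]],b[[0,-1]] if len(b) else "")
E
```

```text
crate xyz [ 33.2123   3.377  254.5888] rot [-163.2784   18.9193 -139.005 ] F crate [-2.2244 -0.458  -2.4695] torq [0.0133 0.4213 0.0133] gap 68.53535608181939 t 25.2
top none
side 0.77 rows [140 182] [138 184]
140 [338 339] [338 352]
143 [334 345] [334 353]
146 [332 348] [331 354]
149 [331 350] [330 356]
152 [332 352] [331 357]
155 [333 358] [332 359]
158 [334 360] [334 360]
161 [336 361] [336 361]
164 [338 362] [337 363]
167 [339 363] [339 364]
170 [341 364] [341 366]
173 [342 364] [343 367]
176 [344 364] [344 366]
179 [346 362] [346 364]
182 [349 356] [347 360]
```

step_arm([
  {"dp":[0.01,0.005,0.08],"angular":[0,0,0],"fingers":1},
  {"dp":[0.01,0.0055,0.15],"angular":[0,0,0],"fingers":1},
  {"dp":[0.01,0.0055,0.17],"angular":[0,0,0],"fingers":1},
  {"dp":[0.01,0.0055,0.2],"angular":[0,0,0],"fingers":1},
  {"dp":[0.01,0.0055,0.23],"angular":[0,0,0],"fingers":1},
  {"dp":[0.01,0.0055,0.26],"angular":[0,0,0],"fingers":1},
  {"dp":[0.01,0.0055,0.3],"angular":[0,0,0],"fingers":1},
  {"dp":[0.01,0.0055,0.3],"angular":[0,0,0],"fingers":1},
])

```text
time: 26.3
tool_pos: [570.1, -42.9, 240.4]
tcp_rot: [-163.4, 18.9, -139.0]
ft_force: [0.4, -0.1, -2.9]
finger_gap: 68.6
grip_force: 69.9
```

```bash
python3 - <<'E'
import st
from plan import *
plan([cr(31,3.3,8+96.3+z,40) for z in(80,70,60,10)])
E
```

```text
crate xyz [ 30.286    2.7973 193.7346] rot [-163.3518   18.8664 -139.0407] F crate [-0.906  -0.0785 -2.8182] torq [ 0.0208  0.3939 -0.01  ] gap 68.63629734323561 t 26.3
dp [-0.0044 -0.0004  0.0472] ang [-0.     -0.0003 -0.0006] | mm 9 deg 0 [574.7268 -42.5243 232.1337]
dp [-0.0045 -0.0003  0.0972] ang [-0.     -0.0003 -0.0006] | mm 19 deg 0 [578.9511 -42.6497 223.0706]
dp [-0.0045 -0.0003  0.1472] ang [-0.     -0.0003 -0.0006] | mm 29 deg 0 [583.1755 -42.775  214.0075]
dp [-0.0048 -0.0003  0.3972] ang [-0.     -0.0003 -0.0006] | mm 79 deg 0 [604.2971 -43.4019 168.6921]
```

step_arm([
  {"dp":[-0.004,0,0.03],"angular":[0,0,0],"fingers":1},
  {"dp":[-0.004,0,0.06],"angular":[0,0,0],"fingers":1},
  {"dp":[-0.004,0,0.09],"angular":[0,0,0],"fingers":1},
  {"dp":[-0.004,0,0.11],"angular":[0,0,0],"fingers":1},
  {"dp":[-0.004,0,0.13],"angular":[0,0,0],"fingers":1},
  {"dp":[-0.004,0,0.15],"angular":[0,0,0],"fingers":1},
  {"dp":[-0.004,0,0.17],"angular":[0,0,0],"fingers":1},
  {"dp":[-0.004,0,0.17],"angular":[0,0,0],"fingers":1},
])

```text
time: 27.3
tool_pos: [585.2, -42.9, 210.4]
tcp_rot: [-163.3, 18.9, -139.0]
ft_force: [-0.3, 0.4, -2.1]
finger_gap: 68.5
grip_force: 69.9
```

```bash
python3 st.py
```

```text
crate xyz [ 31.3232   3.2456 160.2135] rot [-163.3113   18.896  -139.0283] F crate [-1.1526  0.4271 -1.7449] torq [-0.0265  0.3894 -0.0256] gap 68.5278064678902 t 27.3
```

Clear of all rims; 56 mm left.

step_arm([
  {"dp":[0,0,0.05],"angular":[0,0,0],"fingers":1},
  {"dp":[0,0,0.1],"angular":[0,0,0],"fingers":1},
  {"dp":[0,0,0.15],"angular":[0,0,0],"fingers":1},
  {"dp":[0,0,0.19],"angular":[0,0,0],"fingers":1},
  {"dp":[0,0,0.22],"angular":[0,0,0],"fingers":1},
  {"dp":[0,0,0.235],"angular":[0,0,0],"fingers":1},
  {"dp":[0,0,0.24],"angular":[0,0,0],"fingers":1},
  {"dp":[0,0,0.24],"angular":[0,0,0],"fingers":1},
])

```text
time: 28.3
tool_pos: [605.8, -43.6, 167.7]
tcp_rot: [-163.3, 18.9, -139.0]
ft_force: [-0.5, 0.2, -2.1]
finger_gap: 68.9
grip_force: 69.9
```

```bash
python3 st.py
```

```text
crate xyz [ 31.9487   3.1159 112.8006] rot [-163.2579   18.9354 -139.0141] F crate [-1.3041  0.1487 -1.694 ] torq [-0.0085  0.4575 -0.0507] gap 68.87868176437577 t 28.3
```

step_arm([
  {"dp":[0,0,0.015],"angular":[0,0,0],"fingers":1},
  {"dp":[0,0,0.025],"angular":[0,0,0],"fingers":1},
  {"dp":[0,0,0.031],"angular":[0,0,0],"fingers":1},
  {"dp":[0,0,0.035],"angular":[0,0,0],"fingers":1},
  {"dp":[0,0,0.038],"angular":[0,0,0],"fingers":1},
  {"dp":[0,0,0.041],"angular":[0,0,0],"fingers":1},
  {"dp":[0,0,0.041],"angular":[0,0,0],"fingers":1},
  {"dp":[0,0,0.041],"angular":[0,0,0],"fingers":1},
])

```text
time: 29.3
tool_pos: [609.1, -43.7, 160.1]
tcp_rot: [-163.3, 18.9, -139.0]
ft_force: [0.2, 0.4, -3.3]
finger_gap: 68.7
grip_force: 69.9
```

```bash
python3 st.py
```

```text
crate xyz [ 31.7508   3.113  104.4389] rot [-163.2722   18.9236 -139.0199] F crate [-1.2388  0.3692 -3.0095] torq [ 0.0337  0.4043 -0.0299] gap 68.70689210535558 t 29.3
```

step_arm([
  {"dp":[0,0,0.004],"angular":[0,0,0],"fingers":1},
  {"dp":[0,0,0.007],"angular":[0,0,0],"fingers":1},
  {"dp":[0,0,0.01],"angular":[0,0,0],"fingers":1},
  {"dp":[0,0,0.012],"angular":[0,0,0],"fingers":1},
  {"dp":[0,0,0.012],"angular":[0,0,0],"fingers":1},
  {"dp":[0,0,0.012],"angular":[0,0,0],"fingers":1},
  {"dp":[0,0,0.012],"angular":[0,0,0],"fingers":1},
  {"dp":[0,0,0.012],"angular":[0,0,0],"fingers":1},
])

```text
time: 30.3
tool_pos: [610.1, -43.6, 159.8]
tcp_rot: [-163.3, 18.9, -139.0]
ft_force: [-18.0, 1.1, 16.9]
finger_gap: 68.4
grip_force: 72.4
```

```bash
python3 st.py
```

```text
crate xyz [ 32.5439   3.2651 103.8021] rot [-163.2562   18.9399 -138.9859] F crate [-9.1705  0.5586 22.9124] torq [0.6582 2.1354 0.3696] gap 68.44001841552961 t 30.3
```

step_arm([
  {"dp":[0,0,-0.006],"angular":[0,0,0],"fingers":1},
  {"dp":[0,0,-0.007],"angular":[0,0,0],"fingers":0.1},
  {"dp":[0,0,-0.007],"angular":[0,0,0],"fingers":0.08},
  {"dp":[0,0,-0.007],"angular":[0,0,0],"fingers":0.08},
  {"dp":[0,0,-0.007],"angular":[0,0,0],"fingers":0.08},
  {"dp":[0,0,-0.05],"angular":[0,0,0],"fingers":0.08},
  {"dp":[0,0,-0.2],"angular":[0,0,0],"fingers":0.08},
  {"dp":[0,0,-0.45],"angular":[0,0,0],"fingers":0.08},
])

```text
time: 31.3
tool_pos: [570.5, -42.3, 238.6]
tcp_rot: [-163.4, 18.8, -139.1]
ft_force: [1.3, -0.1, 1.0]
finger_gap: 78.4
grip_force: 0.0
```

step_arm([
  {"dp":[0,0,-0.3],"angular":[0,0,0],"fingers":0.08},
  {"dp":[0,0.3,-0.4],"angular":[0,0,0],"fingers":0.08},
  {"dp":[-0.3,0.6,-0.4],"angular":[0,0,0],"fingers":0.08},
  {"dp":[-0.5,0.9,-0.4],"angular":[0,0,0],"fingers":0.08},
  {"dp":[-0.6,1.0,-0.4],"angular":[0,0,0],"fingers":0.08},
  {"dp":[-0.6,1.0,-0.4],"angular":[0,0,0],"fingers":0.08},
  {"dp":[-0.6,1.0,-0.4],"angular":[0,0,0],"fingers":0.08},
  {"dp":[-0.6,1.0,-0.4],"angular":[0,0,0],"fingers":0.08},
])

```text
time: 32.3
tool_pos: [512.6, 188.4, 296.7]
tcp_rot: [-163.3, 18.9, -139.1]
ft_force: [0.0, 1.1, -0.2]
finger_gap: 78.5
grip_force: 0.0
```

```bash
python3 - <<'E'
from plan import *
t=snapshot("top"); b=snapshot("side")
a=cv2.resize(t[115:215,285:400],None,fx=3.5,fy=3.5,interpolation=cv2.INTER_CUBIC)
c=cv2.resize(b[140:240,270:395],None,fx=3.18,fy=3.5,interpolation=cv2.INTER_CUBIC)
cv2.imwrite("pics/v5.png",np.hstack([a,c])[:,:800])
for n,u in(("tape_roll",(322,249)),("stamp",(392,242)),("glass_bottle",(199,206))): print(n,u,[(d["at"],d["conf"]) for d in pinpoint("top",n)])
E
```

```text
tape_roll (322, 249) [([320.7, 250.6], 0.61), ([317.7, 144.0], 0.4)]
stamp (392, 242) [([391.7, 243.9], 0.49)]
glass_bottle (199, 206) [([198.1, 203.6], 0.74)]
```

View pics/v5.png

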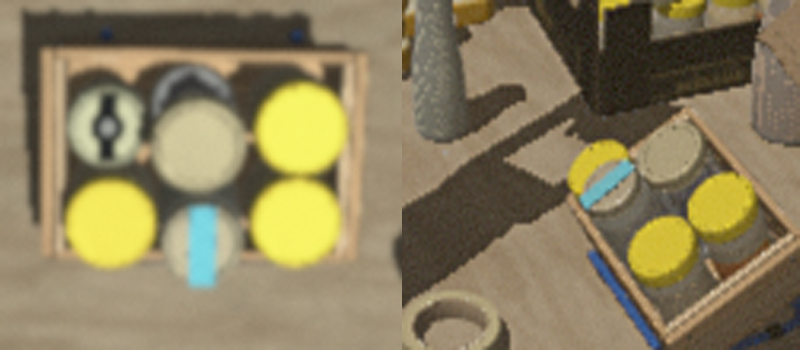

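```bash
python3 - <<'E'
from plan import *
def P(x,y,z):
    u=proj("top",[O_C+R_C@[x,y,z]])[0]; v=proj("side",[O_C+R_C@[x,y,z]])[0]
    return (u-[285,115]+.5)*3.5-.5, np.array([(v[0]-270+.5)*3.18+402,(v[1]-140+.5)*3.5])
for n,a in dict(onion31=(31,3,136),onion25=(25.5,3,136),tall=(-41.5,1.2,153),spread=(29.5,-69,120),R=(-39.8,-67.4,120),L=(-39.8,68.5,120),small=(28,73,83)).items(): print(n,*P(*a))
def ic(uv,z):
    a,d=ray("top",uv); a=R_C.T@(a-O_C); d=R_C.T@d; return a+d*(z-a[2])/d[2]
f=lambda u,v:((u+.5)/3.5-.5+285,(v+.5)/3.5-.5+115)
for n,u,v,z in(("onion lid",198,146,136),("onion base back edge",195,67,8),("tall",203,247,153),("spread",301,128,120)): print(n,ic(f(u,v),z))
print(sense()["time"])
E
```

```text
onion31 [203.4797 130.5974] [684.6589 145.6713]
onion25 [203.2953 138.2198] [680.0625 149.104 ]
tall [204.4821 235.0066] [618.3658 179.5936]
spread [302.081  130.1243] [723.7426 199.9584]
R [296.0724 223.4496] [663.3349 243.6778]
L [111.2977 221.1186] [603.4263 164.7933]
small [106.9042 121.3396] [668.5676 148.1652]
onion lid [ 19.8252   6.6538 136.    ]
onion base back edge [59.5126  5.4258  8.    ]
tall [-50.353    2.0492 153.    ]
spread [ 31.0407 -68.1556 120.    ]
32.55
```

```bash
cat >> plan.py <<'E'
def crt(x,y,z,tilt=0,back=0): # tilt>0: jar axis leaning more to the front, degrees
    Q=R_C@Rt.from_euler("y",-tilt,degrees=True).as_matrix()
    return O_C+R_C@np.array([x,y,z])+Q[:,2]*back, Q@np.diag([-1.,1,-1])
E
python3 - <<'E'
from plan import *
A0=crt(-47.5,1.2,133,5,110); plan([A0]); plan([crt(-47.5,1.2,133,5)],A0)
E
```

```text
dp [ 0.9436 -0.7199  0.1476] ang [ 0.009  -0.0265  0.2209] | mm 239 deg 40 [470.2456 -41.5243 247.7274]
dp [ 0.   -0.    0.55] ang [0. 0. 0.] | mm 110 deg 0 [525.2214 -43.1559 152.4646]
```

step_arm([
  {"dp":[0.236,-0.18,0.0],"angular":[0.002,-0.006,0.05],"fingers":0},
  {"dp":[0.47,-0.36,0.0],"angular":[0.004,-0.012,0.1],"fingers":0},
  {"dp":[0.7,-0.54,0.05],"angular":[0.006,-0.018,0.15],"fingers":0},
  {"dp":[0.944,-0.72,0.1],"angular":[0.009,-0.026,0.2],"fingers":0},
  {"dp":[0.944,-0.72,0.148],"angular":[0.009,-0.026,0.221],"fingers":0},
  {"dp":[0.944,-0.72,0.148],"angular":[0.009,-0.026,0.221],"fingers":0},
  {"dp":[0.944,-0.72,0.148],"angular":[0.009,-0.026,0.221],"fingers":0},
  {"dp":[0.944,-0.72,0.148],"angular":[0.009,-0.026,0.221],"fingers":0},
])

```text
time: 33.55
tool_pos: [470.7, -39.2, 248.2]
tcp_rot: [-179.9, 29.9, 178.6]
ft_force: [-0.0, -0.5, -0.0]
finger_gap: 85.5
grip_force: 0.0
```

```bash
python3 - <<'E'
import st
from plan import *
plan([crt(-47.5,1.2,133,5,50),crt(-47.5,1.2,133,5)])
E
```

```text
crate xyz [-56.5115   3.5154 242.8466] rot [-179.9276   29.938   178.6401] F crate [-0.0137 -0.4644 -0.0224] torq [-0.0324  0.2577 -0.0135] gap 85.54657456152786 t 33.55
dp [ 0.0027 -0.0121  0.3011] ang [ 0.0005 -0.0003  0.0016] | mm 60 deg 0 [500.2324 -42.4143 195.7658]
dp [ 0.0024 -0.0125  0.5511] ang [ 0.0005 -0.0003  0.0016] | mm 110 deg 0 [525.2214 -43.1559 152.4646]
```

step_arm([
  {"dp":[0.003,-0.012,0.2],"angular":[0,0,0.002],"fingers":0},
  {"dp":[0.003,-0.012,0.38],"angular":[0,0,0.002],"fingers":0},
  {"dp":[0.003,-0.012,0.5],"angular":[0,0,0.002],"fingers":0},
  {"dp":[0.003,-0.012,0.54],"angular":[0,0,0.002],"fingers":0},
  {"dp":[0.003,-0.012,0.54],"angular":[0,0,0.002],"fingers":1},
  {"dp":[0.003,-0.012,0.54],"angular":[0,0,0.002],"fingers":1},
  {"dp":[0.003,-0.012,0.54],"angular":[0,0,0.002],"fingers":1},
  {"dp":[0.003,-0.012,0.54],"angular":[0,0,0.002],"fingers":1},
], newtons=60)

```text
time: 34.55
tool_pos: [524.3, -44.6, 155.2]
tcp_rot: [179.8, 30.0, 178.0]
ft_force: [-1.7, 3.0, 5.5]
finger_gap: 60.4
grip_force: 66.1
```

```bash
python3 - <<'E'
import st
from plan import *
c=R_C.T@(st.s["tool_pos"]-O_C)
plan([crt(c[0],c[1],c[2]+6,5),crt(-43,1.2,c[2]+5,2.5),crt(-40,1.2,c[2]+4,0)])
E
```

```text
crate xyz [-47.1563  -0.2294 135.82  ] rot [179.8231  30.0455 177.9782] F crate [0.7514 2.9298 5.7693] torq [0.5799 0.0707 0.2987] gap 60.435062499121166 t 34.55
dp [-0.0026  0.     -0.0299] ang [ 0.0001  0.0003 -0.0015] | mm 6 deg 0 [521.7646 -44.4834 160.6034]
dp [-0.0229  0.0073 -0.0231] ang [ 0.0001  0.0141 -0.0015] | mm 7 deg 3 [525.9946 -43.1789 161.4536]
dp [-0.0374  0.0073 -0.0168] ang [ 0.0002  0.028  -0.0015] | mm 8 deg 5 [529.1348 -43.2721 161.8152]
```

step_arm([
  {"dp":[-0.001,0,-0.015],"angular":[0,0,0],"fingers":1},
  {"dp":[-0.003,0,-0.03],"angular":[0,0,0],"fingers":1},
  {"dp":[-0.013,0.003,-0.027],"angular":[0,0.007,0],"fingers":1},
  {"dp":[-0.023,0.003,-0.024],"angular":[0,0.014,0],"fingers":1},
  {"dp":[-0.03,0.003,-0.02],"angular":[0,0.021,0],"fingers":1},
  {"dp":[-0.037,0.003,-0.017],"angular":[0,0.028,0],"fingers":1},
  {"dp":[-0.037,0.003,-0.017],"angular":[0,0.028,0],"fingers":1},
  {"dp":[-0.037,0.003,-0.017],"angular":[0,0.028,0],"fingers":1},
])

```text
time: 35.55
tool_pos: [528.3, -44.1, 160.1]
tcp_rot: [179.8, 24.9, 178.0]
ft_force: [-0.1, 0.4, -2.0]
finger_gap: 60.3
grip_force: 65.7
```

```bash
python3 st.py;python3 - <<'E'
from plan import *
t=snapshot("top"); b=snapshot("side")
cv2.imwrite("pics/t6.png",t); cv2.imwrite("pics/s6.png",b)
h=proj("side",[O_C+R_C@[x,3,136] for x in(18,25,31)]); print(h)
E
```

```text
crate xyz [-41.4337   0.3688 138.5721] rot [179.8279  24.8524 178.0044] F crate [-0.9274  0.3662 -1.7934] torq [-0.0717  0.2807 -0.0018] gap 60.349817170060746 t 35.55
[[354.9693 183.4391]
 [356.8096 182.1903]
 [358.3864 181.1204]]
```

step_arm([
  {"dp":[0.003,0,0],"angular":[0,0,0.0],"fingers":1},
  {"dp":[0.006,0,0],"angular":[0,0,0.0],"fingers":1},
  {"dp":[0.009,0,0.005],"angular":[0,0,0.0],"fingers":1},
  {"dp":[0.012,0,0.01],"angular":[0,0,0.0],"fingers":1},
  {"dp":[0.012,0,0.01],"angular":[0,0,0.0],"fingers":1},
  {"dp":[0.012,0,0.01],"angular":[0,0,0.0],"fingers":1},
  {"dp":[0.012,0,0.01],"angular":[0,0,0.0],"fingers":1},
  {"dp":[0.012,0,0.01],"angular":[0,0,0.0],"fingers":1},
])

```text
time: 36.65
tool_pos: [527.0, -44.1, 157.3]
tcp_rot: [179.8, 24.9, 178.0]
ft_force: [1.8, 0.2, -3.3]
finger_gap: 60.4
grip_force: 65.7
```

```bash
python3 st.py
```

```text
crate xyz [-43.8394   0.2977 136.6694] rot [179.8356  24.8535 177.9996] F crate [ 0.1882  0.265  -3.7829] torq [-0.1395  0.0605 -0.1004] gap 60.40868884861111 t 36.65
```

step_arm([
  {"dp":[0.003,0,0.005],"angular":[0,0,0.0],"fingers":1},
  {"dp":[0.006,0,0.01],"angular":[0,0,0.0],"fingers":1},
  {"dp":[0.009,0,0.013],"angular":[0,0,0.0],"fingers":1},
  {"dp":[0.009,0,0.015],"angular":[0,0,0.0],"fingers":1},
  {"dp":[0.009,0,0.015],"angular":[0,0,0.0],"fingers":1},
  {"dp":[0.009,0,0.015],"angular":[0,0,0.0],"fingers":1},
  {"dp":[0.009,0,0.015],"angular":[0,0,0.0],"fingers":1},
  {"dp":[0.009,0,0.015],"angular":[0,0,0.0],"fingers":1},
])

```text
time: 37.65
tool_pos: [527.4, -44.0, 155.4]
tcp_rot: [179.8, 25.0, 178.0]
ft_force: [-3.3, 1.4, 7.2]
finger_gap: 60.4
grip_force: 67.0
```

```bash
python3 st.py
```

```text
crate xyz [-44.2774   0.3737 134.7838] rot [179.8442  24.9805 178.0172] F crate [-0.0315  1.3397  7.9298] torq [0.0905 0.1451 0.1053] gap 60.445361354141774 t 37.65
```

step_arm([
  {"dp":[0.003,0,0.004],"angular":[0,0,0.0],"fingers":1},
  {"dp":[0.005,0,0.008],"angular":[0,0,0.0],"fingers":1},
  {"dp":[0.005,0,0.008],"angular":[0,0,0.0],"fingers":1},
  {"dp":[0.002,0,0.0],"angular":[0,0,0.0],"fingers":0},
  {"dp":[0.0,0,0.0],"angular":[0,0,0.0],"fingers":0},
  {"dp":[0.0,0,0.0],"angular":[0,0,0.0],"fingers":0},
  {"dp":[0.0,0,-0.05],"angular":[0,0,0.0],"fingers":0},
  {"dp":[0.0,0,-0.25],"angular":[0,0,0.0],"fingers":0},
])

```text
time: 38.65
tool_pos: [503.7, -43.0, 197.1]
tcp_rot: [179.8, 24.5, 178.0]
ft_force: [-0.6, -1.2, 0.4]
finger_gap: 85.7
grip_force: 0.0
```

step_arm([
  {"dp":[0.0,0,-0.25],"angular":[0,0,0.0],"fingers":0},
  {"dp":[0.0,0.25,-0.45],"angular":[0,0,0.0],"fingers":0},
  {"dp":[0.0,0.5,-0.5],"angular":[0,0,0.0],"fingers":0},
  {"dp":[0.0,0.75,-0.5],"angular":[0,0,0.0],"fingers":0},
  {"dp":[0.0,1.0,-0.5],"angular":[0,0,0.0],"fingers":0},
  {"dp":[0.0,1.0,-0.5],"angular":[0,0,0.0],"fingers":0},
  {"dp":[0.0,1.0,-0.5],"angular":[0,0,0.0],"fingers":0},
  {"dp":[0.0,1.0,-0.5],"angular":[0,0,0.0],"fingers":0},
])

```text
time: 39.65
tool_pos: [470.5, 156.3, 290.8]
tcp_rot: [179.8, 24.9, 177.9]
ft_force: [0.4, -0.1, -0.1]
finger_gap: 85.6
grip_force: 0.0
```

```bash
cat > chk.py <<'E'
from plan import *
import sys
t=snapshot("top"); b=snapshot("side"); cv2.imwrite(f"pics/t{sys.argv[1]}.png",t); cv2.imwrite(f"pics/s{sys.argv[1]}.png",b)
def ic(n,uv,z):
    a,d=ray(n,uv); a=R_C.T@(a-O_C); d=R_C.T@d; return (a+d*(z-a[2])/d[2])[:2]
hsv={"top":cv2.cvtColor(t,cv2.COLOR_BGR2HSV),"side":cv2.cvtColor(b,cv2.COLOR_BGR2HSV)}
for n in hsv:
    m=cv2.inRange(hsv[n],(85,90,90),(105,255,255)); k,l,q,ce=cv2.connectedComponentsWithStats(m)
    # tape nearest the crate
    P=proj(n,[O_C+R_C@[-41.5,1,153]])[0]; i=min([i for i in range(1,k) if q[i,4]>15],key=lambda i:np.linalg.norm(ce[i]-P))
    print(n,"tape",ce[i],q[i],"expected",P,"-> crate",ic(n,ce[i],153))
    for lab in("onion_jar","tall_jar"):
        print(lab,[(d["at"],round(d["conf"],2),ic(n,d["at"],8)) for d in pinpoint(n,lab)][:2])
# onion lid by template circle in the top view: best match of a lid disc outline
g=cv2.GaussianBlur(cv2.cvtColor(t,cv2.COLOR_BGR2GRAY),(0,0),.8).astype(float)
gx,gy=cv2.Sobel(g,6,1,0),cv2.Sobel(g,6,0,1); th=np.linspace(0,2*np.pi,80)
def edge(cx,cy,r,z):
    X=np.c_[cx+r*np.cos(th),cy+r*np.sin(th),0*th+z]; u=proj("top",X@R_C.T+O_C); v=proj("top",np.c_[X[:,:2]+np.c_[np.cos(th),np.sin(th)],X[:,2]]@R_C.T+O_C)-u
    v/=np.linalg.norm(v,axis=1)[:,None]; mp=u.astype(np.float32)[None]
    return np.abs((cv2.remap(gx.astype(np.float32),mp,None,1)[0]*v[:,0]+cv2.remap(gy.astype(np.float32),mp,None,1)[0]*v[:,1])).mean()
for n,x,y,r,z in(("onion",24,4,35.2,136),("tall",-43,1.5,30.5,153),("spread",30,-69,34.3,120),("R",-39,-67,34.3,120),("L",-39,69,34.3,120),("small",28,73,31.5,83)):
    G=[(edge(x+i,y+j,r,z),x+i,y+j) for i in range(-12,13) for j in range(-6,7)]; print(n,max(G))
E
python3 chk.py 7
```

```text
top tape [342.5714 182.4436] [340 172   7  22 133] expected [343.1461 181.7886] -> crate [-43.2054   2.3989]
onion_jar [([337.2, 145.8], 0.84, array([26.1286, 13.4317])), ([319.1, 164.3], 0.32, array([-26.7013,  63.1256]))]
tall_jar [([341.9, 169.1], 0.92, array([-39.6166,  -1.1473]))]
side tape [335.5455 191.8   ] [328 186  16  13  55] expected [337.5672 190.8454] -> crate [-48.2627   2.6109]
onion_jar [([368.3, 203.8], 0.98, array([29.9949, 23.3513]))]
tall_jar [([350.3, 218.4], 0.59, array([-48.0741,  14.2925]))]
onion (np.float64(183.07654292545357), 23, 6)
tall (np.float64(130.9186142031549), -44, -3.5)
spread (np.float64(214.96740854683526), 30, -68)
R (np.float64(171.44431422014364), -41, -68)Traceback (most recent call last):
  File "chk.py", line 22, in <module>
    G=[(edge(x+i,y+j,r,z),x+i,y+j) for i in range(-12,13) for j in range(-6,7)]; print(n,max(G))
        ~~~~^^^^^^^^^^^^^
  File "chk.py", line 18, in edge
    X=np.c_[cx+r*np.cos(th),cy+r*np.sin(th),0*th+z]; u=proj("top",X@R_C.T+O_C); v=proj("top",np.c_[X[:,:2]+np.c_[np.cos(th),np.sin(th)],X[:,2]]@R_C.T+O_C)-u
                                                       ~~~~^^^^^^^^^^^^^^^^^^^
  File "h.py", line 7, in proj
    f,cx,cy,R,t=cam(n); c=np.atleast_2d(X)@R.T+t; return np.c_[f*c[:,0]/c[:,2]+cx,f*c[:,1]/c[:,2]+cy]
                ~~~^^^
  File "h.py", line 5, in cam
    p=camera_params(n); f=200/np.tan(np.radians(p["vfov"]/2)); return f,p["cx"],p["cy"],np.array(p["R"]),np.array(p["t"])
ValueError: time passes only in moves, steps and waits
```

```bash
python3 - <<'E'
import re
s=open("h.py").read()
s=s.replace("def cam(n):\n    p=camera_params(n)","import functools\n@functools.lru_cache(None)\ndef cam(n):\n    p=camera_params(n)"); open("h.py","w").write(s)
E
python3 - <<'E'
from plan import *
for k in("t7",):
    t=cv2.imread(f"pics/{k}.png")
    for y in(-4,4,10):
        print(y)
        for x in range(46,84,2):
            u=proj("top",[O_C+R_C@[x,y,8]]).astype(np.float32)
            print((x,u[0].round(1).tolist(),cv2.remap(t,u[None],None,1)[0,0].tolist()),end=" ")
        print()
E
```

```text
-4
(46, [343.70001220703125, 138.6999969482422], [85, 87, 88]) (48, [343.70001220703125, 138.0], [104, 107, 107]) (50, [343.70001220703125, 137.3000030517578], [121, 124, 125]) (52, [343.70001220703125, 136.60000610351562], [133, 136, 137]) (54, [343.70001220703125, 135.8000030517578], [137, 142, 142]) (56, [343.70001220703125, 135.10000610351562], [128, 134, 136]) (58, [343.79998779296875, 134.39999389648438], [116, 128, 135]) (60, [343.79998779296875, 133.6999969482422], [109, 129, 142]) (62, [343.79998779296875, 132.89999389648438], [109, 138, 160]) (64, [343.79998779296875, 132.1999969482422], [117, 154, 183]) (66, [343.79998779296875, 131.5], [122, 163, 193]) (68, [343.8999938964844, 130.6999969482422], [121, 161, 193]) (70, [343.8999938964844, 130.0], [111, 148, 178]) (72, [343.8999938964844, 129.3000030517578], [91, 122, 146]) (74, [343.8999938964844, 128.5], [69, 92, 110]) (76, [343.8999938964844, 127.80000305175781], [51, 67, 79]) (78, [343.8999938964844, 127.0999984741211], [40, 54, 61]) (80, [344.0, 126.30000305175781], [43, 54, 60]) (82, [344.0, 125.5999984741211], [46, 5
[... 1464 characters left out ...]
3125, 133.60000610351562], [102, 111, 118]) (62, [338.70001220703125, 132.89999389648438], [95, 113, 126]) (64, [338.70001220703125, 132.10000610351562], [100, 129, 150]) (66, [338.70001220703125, 131.39999389648438], [110, 145, 172]) (68, [338.79998779296875, 130.6999969482422], [115, 153, 182]) (70, [338.79998779296875, 129.89999389648438], [110, 147, 175]) (72, [338.79998779296875, 129.1999969482422], [92, 122, 146]) (74, [338.79998779296875, 128.5], [69, 92, 111]) (76, [338.79998779296875, 127.80000305175781], [51, 68, 81]) (78, [338.79998779296875, 127.0], [43, 55, 65]) (80, [338.8999938964844, 126.30000305175781], [42, 54, 61]) (82, [338.8999938964844, 125.5999984741211], [45, 56, 62])
```

```bash
python3 chk.py 8 | tail -6; python3 - <<'E'
from plan import *
for n,u in(("tape_roll",(322,249)),("stamp",(392,242)),("glass_bottle",(199,206))): print(n,u,[(d["at"],d["conf"]) for d in pinpoint("top",n)])
print(sense()["time"])
E
```

```text
onion (np.float64(182.81896264157044), 23, 6)
tall (np.float64(131.40785778793196), -44, -3.5)
spread (np.float64(215.0776896005197), 30, -68)
R (np.float64(171.63389199124958), -41, -68)
L (np.float64(204.05473662118757), -42, 69)
small (np.float64(153.1556404423138), 24, 69)
tape_roll (322, 249) [([321.0, 247.8], 0.79), ([397.1, 245.5], 0.71)]
stamp (392, 242) [([394.3, 242.2], 0.45)]
glass_bottle (199, 206) [([200.2, 205.1], 0.78), ([340.8, 169.8], 0.31)]
40.4
```

```bash
sed 's/t=snapshot("top"); b=snapshot("side"); cv2.imwrite.*/t=cv2.imread("pics\/"+sys.argv[1]); b=t/; /^for n in hsv/,/^# onion/d; s/("onion",24.*))):/("L",-39,69,34.3,120),("small",28,73,31.5,83),("smallseal",28,73,29.5,83)):/' chk.py > chk2.py; sed -i 's/^for n,x,y,r,z in.*/for n,x,y,r,z in(("L",-39,69,34.3,120),("R",-39,-67,34.3,120),("small",28,73,31.5,83)):/' chk2.py
for f in top0.png t8.png; do echo $f; python3 chk2.py $f; done
```

```text
top0.png
L (np.float64(189.63245533344463), -40, 69)
R (np.float64(200.01018522849563), -40, -68)
small (np.float64(126.45458450601718), 38, 76)
t8.png
L (np.float64(204.05473662118757), -42, 69)
R (np.float64(171.63389199124958), -41, -68)
small (np.float64(153.1556404423138), 24, 69)
```

```bash
python3 - <<'E'
import cv2,numpy as np
a=cv2.imread("pics/top0.png",0); 
for k in("t7","t8"):
    b=cv2.imread(f"pics/{k}.png",0)
    for n,(r0,r1,c0,c1) in dict(small=(140,157,308,323),L=(163,192,302,331),R=(163,192,355,384),wall=(182,195,290,400)).items():
        T=cv2.resize(a[r0:r1,c0:c1],None,fx=6,fy=6,interpolation=2); S=cv2.resize(b[r0-5:r1+5,c0-5:c1+5],None,fx=6,fy=6,interpolation=2)
        m=cv2.matchTemplate(S,T,cv2.TM_CCOEFF_NORMED); _,v,_,p=cv2.minMaxLoc(m); print(k,n,round(v,3),(p[0]-30)/6,(p[1]-30)/6)
E
```

```text
t7 small 0.968 0.0 1.3333333333333333
t7 L 0.925 -0.16666666666666666 0.8333333333333334
t7 R 0.95 0.16666666666666666 0.5
t7 wall 0.595 0.0 -0.3333333333333333
t8 small 0.967 0.0 1.3333333333333333
t8 L 0.925 -0.16666666666666666 0.8333333333333334
t8 R 0.951 0.16666666666666666 0.5
t8 wall 0.595 0.0 -0.3333333333333333
```

```bash
python3 -c "
from bench import *
print(hand_in())"
```

```text
the job is handed in; nothing more can be done
None
```

I packed the three loose jars and handed the job in at about 40 s of the 72 s. By camera and contact force, all six jars stand on the crate floor, upright to within about 1–2°. The tall jar leaned forward after the onion jar went in, so I re-gripped it and set it against the front wall. The small jar already stood at its end wall, so I did not slide it. The bottle, tape roll and stamp are where they were, within camera accuracy.

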